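# Free the low sample case from the packed rack and weigh it

### The arm

A 6-joint arm with a two-finger parallel gripper is mounted at the origin on the work surface. World frame = base frame: x ahead of the robot, y to its left, z up, the work surface at z = 0. Lengths are in m, angles in degrees, forces in N, time in s.
With the tool pointing down it reaches from about 0.275 to 0.975 m from the base axis. Payload 8.4 kg.
Tool frame: the origin (TCP) lies at the very end of the fingers, on their centre line; the grasp point (between the pads) lies 19 mm behind it; z points along the fingers, y is the line along which they close (so a half turn about z gives the same grasp; the last joint's range is limited). The gripper opens to 92 mm and grips with 3 to 60 N. Pads are 20 mm wide; open, the fingers measure 128 mm over their backs; the gripper's body (75 mm by 189 mm) begins 69 mm behind the grasp point.
Start: joints at [-74.106, 20.225, 93.587, -0, 66.188, -0.138], TCP at [0.173, -0.601, 0.215] pointing down, gripper open.
Joint ranges: [-150.9, 150.9], [-52.94, 120.26], [3.33, 152.33], [-74.26, 254.26], [0, 154.13], [-172.89, 172.89]. Speed limits (degrees/s): [127.2, 127.2, 159.86, 180, 180, 180].

### API

Orientations are given as a 3x3 rotation matrix whose columns are the frame's x, y, z axes.
In Python, from workcell import sense, grab_frame, camera_info, job_done gives the robot as it stands.
- The arm moves only by the tool send_rows, never from a script. Its argument "motion" is a list of rows, each an object of numbers: "x", "y", "z": the shift along the tool's x, y, z each as a share of 40 cm, from -1 to 1; "ax", "ay", "az": the turn, a rotation vector about the tool's x, y, z each as a share of 360 degrees, from -1 to 1; "jaw": the opening, from 0 (shut) to 1 (fully open). A call has exactly 8 rows; each row shifts and turns the commanded pose from where the row before left it, along the tool's axes as they then stand; what a row does not reach is not made up. A row lasts 1/12 s, in which the tool goes at most 41.7 mm and 7.16 degrees, less where a joint would pass 70% of its speed; a pose out of reach is approached as far as the arm can. A call with a number of a shift or a turn outside -1 to 1 is refused whole. A call with a gripper value outside its range is refused whole. The fingers move at their own pace and stop on an object; the grip force is fixed at half the most. Time passes only in rows, so rows that do not move let the fingers close, or fill a call up. It gives the time, the measured TCP pose, the force, the opening and the grip force at its end, in the units of the state.
- sense(): the state, without advancing time (a new reading comes with each control period).
- grab_frame(name): name is "scene" or "side" or "wrist"; returns the picture (480x640x3 uint8, blue, green, red); there is no depth.
- camera_info(name): a dict with "vfov" (degrees; the focal length in pixels is half the picture's height over the tangent of half this angle, whatever the lens; pixels are square), "cx", "cy" (the principal point, pixels), "world_to_cam" (4x4, takes a point from world to camera coordinates); the wrist camera has in their place "tool_from_camera" (4x4, takes a point from camera to tool coordinates, whose origin is the TCP and whose axes are the flange's). Camera axes: x right, y down, z forward; pixel columns grow to the right and rows downward; lengths in m; the calibration is good to about 2 mm. A picture is of the moment at which its call begins: read the wrist's pose just before it. camera_info takes no time and is no camera call.
- job_done(): hands the job in; it is judged then, once.
The state is a dict: "time": time; "q": joint angles; "qd": joint speeds; "tau": joint torques, N m; "tcp_pos": TCP position; "tool_rot": TCP orientation; "contact_force": force on the tool from outside, world axes, zero at the start; "torque": the same for the moment, N m; "width": finger opening in m; "finger_force": force on a finger pad.
Only numpy, scipy, OpenCV 4.12 (cv2) and the standard library are available. Lean on these libraries where they do the work, as an engineer would, in place of code of your own. Each camera call takes 0.05 s, during which the arm holds its last target. There are 200 camera calls.

### The job

Three sample cases stand side by side, touching, in the rack under the shelf. While the low case still stands flat in the rack, nudge cases sideways until there is at least a finger's width (20 mm or more) clear on each side of it next to a tall case; then take it out from under the shelf and set it down, not drop it, flat in the middle of the balance's round pan and let go. Leave the two tall cases standing flat in the rack, never tip them over, and do not disturb the wash bottle, jar and petri dish.

Things in the scene. Friction and masses are not known exactly. Their poses are not given: they have to be found in the camera images.
- low_case: White plastic sample case, 120 long (x), 60 wide (y), 40 mm high, 0.28 kg give or take a third. Origin: centre of underside, z up, -x its front. The lowest case, to be weighed; at either end or in the middle. The rear half (x above 0) is a closed box; the front half is a shallow tray, open at top and front, between two side walls 24 mm high and 5 mm thick, 50 mm apart, over an 8 mm floor. Weight near its middle.
- tall_case_a: White plastic sample case, 120 long (x), 60 wide (y), 54 mm high, 0.36 kg give or take a third. Origin: centre of underside, z up, -x its front. Stays in the rack. The rear half (x above 0) is a closed box; the front half is a shallow tray, open at top and front, between two side walls 24 mm high and 5 mm thick, 50 mm apart, over an 8 mm floor. Weight near its middle.
- tall_case_b: White plastic sample case, 120 long (x), 60 wide (y), 54 mm high, 0.36 kg give or take a third. Origin: centre of underside, z up, -x its front. Stays in the rack. The rear half (x above 0) is a closed box; the front half is a shallow tray, open at top and front, between two side walls 24 mm high and 5 mm thick, 50 mm apart, over an 8 mm floor. Weight near its middle.
- rack: Fixed tray, 142 deep (x) by 310 mm wide (y). Origin: centre of underside, on the table; z up, -x the front (faces the robot's left). Floor 10 mm above the table; a lip 6 mm thick all round rises 6 mm over the floor. The cases stand parallel to it, fronts to -x, x near 0, y near -60, 0, +60 mm, 0.5 mm apart; 58 mm of floor is free at each end of the row.
- row_middle (a point): Middle of the rack's floor, 10 mm above the table; axes as the rack. The cases slide on it under a push of a few newtons; pushed on the low side walls they slide, pushed near the top a tall case may tip, and pushed near one end a case turns.
- shelf_edge (a point): Middle of the lower front edge of the fixed clear shelf board over the rack, 148 mm above the table, 27 mm before the rack's middle; axes as the rack. The board spans 137 mm to +x, 180 mm either way in y, to 170 mm above the table (dishes on it to 190), on two 20 mm posts at its far corners. It blocks the way down to the cases: reach in from the front, leaning back about 30 degrees.
- pan (a point): Centre of the top of the balance's flat round steel pan, 156 mm in diameter, 68 mm above the table, rigid; z up, -x towards the display. The balance's white body, 54 mm high, reaches 160 mm to -x, 90 mm to +x and 90 mm to either side of this point.
- wash_bottle: Bystander: white wash bottle, 68 mm in diameter, about 195 mm high with its bent spout; origin at the centre of its underside.
- jar: Bystander: white jar with a lid, 60 mm in diameter, 75 mm high; origin at the centre of its underside.
- petri_dish: Bystander: shut glass dish lying flat, 89 mm in diameter, 17 mm high; origin at the centre of its underside.
There are look-alikes about, which are no part of the job. What is shaped like the tall_case_a but orange or red is not meant.

How it is judged:
By the outcome, as a careful person would: the job done as asked, in the order asked, and still so for the second after the job is handed in, with the robot touching nothing.
It also fails if it takes over 58 s, if anything falls off the work surface, if the arm or the gripper's body presses on something with over 40 N, if the wrist force passes 120 N, or if a joint passes its speed limit or range.

## Working session

There is one attempt and no reset: what is moved stays moved. The work goes in short steps, Python scripts to look and compute and a tool call to move; the robot and the scene stay as the last step left them, time stands still between calls to the robot, and variables do not carry over. Pictures are saved under pics/ and viewed, at most 10 in all, crops included, and the job is handed in when it is done.

Besides the shell and the picture viewer there is one more tool, called after "Emit:" as name(argument=value, ...) on one line, values as JSON. send_rows: Moves the arm, as the interface text tells. Its arguments: {"type":"object","properties":{"motion":{"type":"array"}},"required":["motion"]}

```bash
mkdir -p pics; python3 - <<'E'
from workcell import *
import cv2,numpy as np
np.set_printoptions(precision=4,suppress=True)
a=grab_frame("scene");b=grab_frame("side")
cv2.imwrite("pics/scene.png",a);cv2.imwrite("pics/side.png",b)
for n in("scene","side","wrist"):print(n,camera_info(n))
print(sense())
E
```

```text
scene {'vfov': 54.41727012396863, 'cx': 317.21222596618463, 'cy': 240.8794551882874, 'world_to_cam': array([[ 0.0598,  0.9982,  0.008 , -0.0083],
       [ 0.9441, -0.0539, -0.3251, -0.4525],
       [-0.3241,  0.027 , -0.9456,  1.3947],
       [ 0.    ,  0.    ,  0.    ,  1.    ]])}
side {'vfov': 45.701327036898974, 'cx': 319.8401467831393, 'cy': 233.01773594594033, 'world_to_cam': array([[-0.9569, -0.2903, -0.0087,  0.4934],
       [-0.2165,  0.7332, -0.6447,  0.175 ],
       [ 0.1935, -0.615 , -0.7644,  1.3496],
       [ 0.    ,  0.    ,  0.    ,  1.    ]])}
wrist {'vfov': 68.75627006021784, 'cx': 319.9351794583914, 'cy': 239.63433394172432, 'tool_from_camera': array([[-0.0008, -0.9716, -0.2368,  0.0669],
       [ 1.    , -0.0005, -0.0012,  0.    ],
       [ 0.001 , -0.2368,  0.9716, -0.1703],
       [ 0.    ,  0.    ,  0.    ,  1.    ]])}
{'time': 0.1, 'q': array([-74.1078,  20.259 ,  93.6245,   0.0001,  66.1892,  -0.1377]), 'qd': array([ 0.0264, -0.139 , -0.1099,  0.0075,  0.0426, -0.0745]), 'tau': array([ -0.0004, -59.4906, -33.493 ,   0.0699,   0.0183,  -0.    ]), 'tcp_pos': array([ 0.1725, -0.6003,  0.2139]), 'tool_rot': array([[ 0.9611,  0.2761, -0.0003],
       [ 0.2761, -0.9611,  0.0012],
       [ 0.    , -0.0013, -1.    ]]), 'contact_force': array([-0.2408, -0.3672,  0.3632]), 'torque': array([ 0.0188, -0.0077,  0.0163]), 'finger_force': 0.0, 'width': 0.0917061242177853}
```

View pics/scene.png

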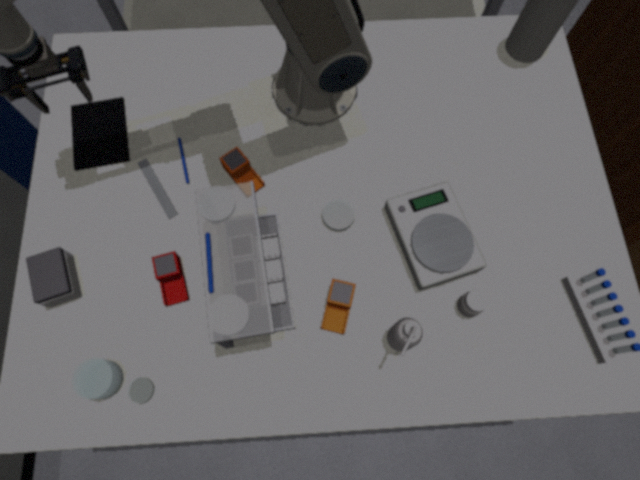

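View pics/side.png

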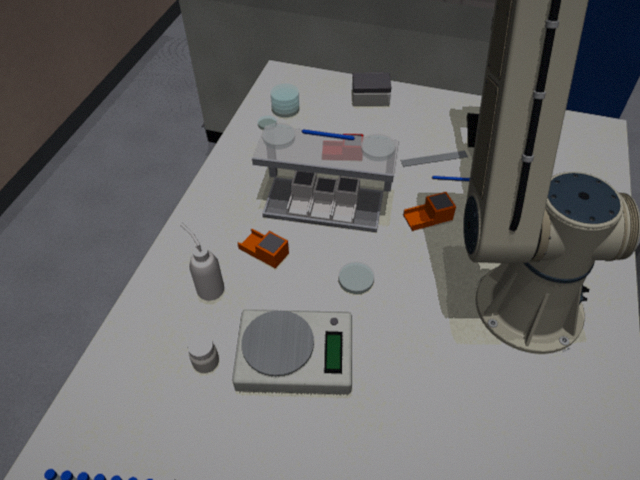

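Scene view: the rack is at about (250,265) with its open front to image right (+y), and the pan is at (443,243). In the side view the middle case (325,187) looks lowest. I'll zoom in to measure.

```bash
cat > h.py <<'E'
from workcell import *
import cv2,numpy as np
np.set_printoptions(precision=4,suppress=True)
def ray(n,uv,st=None):
    c=camera_info(n);f=240/np.tan(np.radians(c['vfov']/2))
    d=np.array([(uv[0]-c['cx'])/f,(uv[1]-c['cy'])/f,1.])
    if n=='wrist':
        T=np.eye(4);T[:3,:3]=st['tool_rot'];T[:3,3]=st['tcp_pos'];M=T@c['tool_from_camera']
    else: M=np.linalg.inv(c['world_to_cam'])
    return M[:3,3],M[:3,:3]@d
def pt(n,uv,z,st=None):
    o,d=ray(n,uv,st);return o+d*(z-o[2])/d[2]
def proj(n,P,st=None):
    c=camera_info(n);f=240/np.tan(np.radians(c['vfov']/2))
    if n=='wrist':
        T=np.eye(4);T[:3,:3]=st['tool_rot'];T[:3,3]=st['tcp_pos'];W=np.linalg.inv(T@c['tool_from_camera'])
    else: W=c['world_to_cam']
    p=W@np.r_[P,1];return np.array([c['cx']+f*p[0]/p[2],c['cy']+f*p[1]/p[2]])
E
python3 - <<'E'
from h import *
a=cv2.imread("pics/scene.png");b=cv2.imread("pics/side.png")
A=cv2.resize(a[200:350,190:310],None,fx=3,fy=3,interpolation=2)
B=cv2.resize(b[145:235,255:395],None,fx=3,fy=3,interpolation=2)
o=np.zeros((450,780,3),np.uint8);o[:450,:360]=A;o[:270,360:780]=B
cv2.imwrite("pics/crop.png",o)
for n,img,z in(("scene",a,.068),("side",b,.068)):
    h=cv2.cvtColor(img,cv2.COLOR_BGR2GRAY)
    seed=(443,243) if n=="scene" else (278,343)
    bl=cv2.GaussianBlur(img,(3,3),0)
    m=np.zeros((482,642),np.uint8);cv2.floodFill(bl,m,seed,0,(7,)*3,(7,)*3,cv2.FLOODFILL_MASK_ONLY|(255<<8)|cv2.FLOODFILL_FIXED_RANGE|4)
    cs,_=cv2.findContours(m[1:-1,1:-1],0,1);c=max(cs,key=cv2.contourArea)
    e=cv2.fitEllipse(cv2.convexHull(c));print(n,e,pt(n,e[0],z))
for uv in((202,183),(275,217),(293,328),(220,345)):print(uv,pt("scene",uv,.016))
for uv in((265,217),(377,227)):print(uv,pt("side",uv,.016))
E
```

```text
scene ((442.4128112792969, 242.28089904785156), (55.66522216796875, 63.26841354370117), 122.0390625) [0.523  0.2905 0.068 ]
side ((277.218017578125, 342.0240783691406), (61.7398681640625, 71.36341857910156), 78.64208984375) [0.5214 0.2931 0.068 ]
(202, 183) [ 0.2989 -0.3247  0.016 ]
(275, 217) [ 0.41  -0.129  0.016]
(293, 328) [ 0.7064 -0.0937  0.016 ]
(220, 345) [ 0.7369 -0.2724  0.016 ]
(265, 217) [ 0.6922 -0.0785  0.016 ]
(377, 227) [ 0.3979 -0.1287  0.016 ]
```

View pics/crop.png

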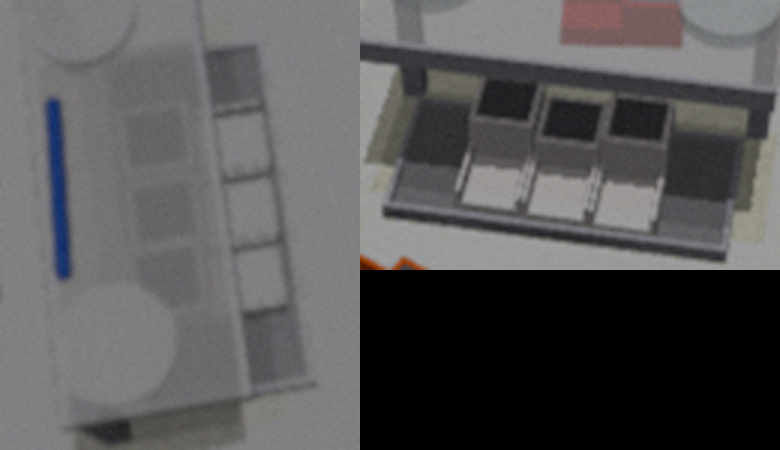

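Low case is in the middle (its black top at crop (570,120) sits below the line through its neighbours). Rack front corners are at scene (275,216) and (295,328). I'll write a planner helper and go to a viewing pose in front of the rack.

```bash
cat >> h.py <<'E'
from scipy.spatial.transform import Rotation as Ro
def rackT(c,yaw):  # yaw: angle of rack y axis from world x (deg)
    s,k=np.sin(np.radians(yaw)),np.cos(np.radians(yaw))
    T=np.eye(4);T[:3,0]=[s,-k,0];T[:3,1]=[k,s,0];T[:2,3]=c;return T
def toolR(T,lean):
    s,k=np.sin(np.radians(lean)),np.cos(np.radians(lean))
    z=T[:3,:3]@[s,0,-k];x=T[:3,:3]@[-k,0,-s];return np.c_[x,np.cross(z,x),z]
def plan(p,R,P,Q,n):
    """n equal rows from pose p,R to P,Q; straight world line"""
    rv=(Ro.from_matrix(R).inv()*Ro.from_matrix(Q)).as_rotvec()/n
    d=(np.array(P)-p)/n
    print(n,"rows; mm/row %.1f deg/row %.2f"%(1e3*np.linalg.norm(d),np.degrees(np.linalg.norm(rv))))
    for i in range(n):
        Ri=R@Ro.from_rotvec(rv*i).as_matrix();t=Ri.T@d/.4;a=rv/(2*np.pi)
        if i==0 or np.linalg.norm(rv)>1e-4: print(np.round(t,4),np.round(a,4))
E
python3 - <<'E'
from h import *
for uv in((275.3,215.7),(295,327.7)):print(pt("scene",uv,.016))
for uv in((263.3,215),(376.7,230)):print(pt("side",uv,.016))
for uv in((405,345),(470,305)):print(pt("scene",uv,0.05))
T=rackT([.562,-.178],8);s=sense()
Q=toolR(T,35);P=(T@[-.10,0,.23,1])[:3];print(P,Q)
p=s['tcp_pos'];R=s['tool_rot']
mid=np.array([.38,-.32,.42]);M=Ro.from_matrix(R)*Ro.from_rotvec((Ro.from_matrix(R).inv()*Ro.from_matrix(Q)).as_rotvec()*.55)
plan(p,R,mid,M.as_matrix(),12);plan(mid,M.as_matrix(),P+[0,.02,.1],Q,12)
E
```

```text
[ 0.4063 -0.1281  0.016 ]
[ 0.7059 -0.0888  0.016 ]
[ 0.6991 -0.0839  0.016 ]
[ 0.3963 -0.1183  0.016 ]
[0.7669 0.1699 0.05  ]
[0.6811 0.3396 0.05  ]
[ 0.5481 -0.079   0.23  ] [[-0.114   0.9903  0.0798]
 [ 0.8112  0.1392 -0.568 ]
 [-0.5736  0.     -0.8192]]
12 rows; mm/row 33.8 deg/row 4.03
[ 0.0577 -0.0442 -0.0429] [-0.0032 -0.0037 -0.0101]
[ 0.0593 -0.0396 -0.0451] [-0.0032 -0.0037 -0.0101]
[ 0.0606 -0.0349 -0.0472] [-0.0032 -0.0037 -0.0101]
[ 0.0616 -0.0301 -0.0493] [-0.0032 -0.0037 -0.0101]
[ 0.0622 -0.0252 -0.0512] [-0.0032 -0.0037 -0.0101]
[ 0.0624 -0.0202 -0.0531] [-0.0032 -0.0037 -0.0101]
[ 0.0623 -0.0151 -0.0549] [-0.0032 -0.0037 -0.0101]
[ 0.0618 -0.0101 -0.0566] [-0.0032 -0.0037 -0.0101]
[ 0.0609 -0.005  -0.0582] [-0.0032 -0.0037 -0.0101]
[ 0.0597 -0.     -0.0596] [-0.0032 -0.0037 -0.0101]
[ 0.0582  0.0049 -0.0609] [-0.0032 -0.0037 -0.0101]
[ 0.0563  0.0098 -0.0621] [-0.0032 -0.0037 -0.0101]
12 rows; mm/row 26.9 deg/row 3.30
[ 0.0672  0.0023 -0.0034] [-0.0026 -0.003  -0.0083]
[ 0.0669  0.0059 -0.0046] [-0.0026 -0.003  -0.0083]
[ 0.0664  0.0094 -0.0057] [-0.0026 -0.003  -0.0083]
[ 0.0657  0.0129 -0.0068] [-0.0026 -0.003  -0.0083]
[ 0.0648  0.0164 -0.0078] [-0.0026 -0.003  -0.0083]
[ 0.0637  0.0199 -0.0087] [-0.0026 -0.003  -0.0083]
[ 0.0624  0.0233 -0.0095] [-0.0026 -0.003  -0.0083]
[ 0.061   0.0267 -0.0103] [-0.0026 -0.003  -0.0083]
[ 0.0593  0.03   -0.0109] [-0.0026 -0.003  -0.0083]
[ 0.0574  0.0332 -0.0115] [-0.0026 -0.003  -0.0083]
[ 0.0554  0.0363 -0.012 ] [-0.0026 -0.003  -0.0083]
[ 0.0532  0.0393 -0.0124] [-0.0026 -0.003  -0.0083]
```

Emit:
send_rows(motion=[{"x": 0.058, "y": -0.044, "z": -0.043, "ax": -0.003, "ay": -0.004, "az": -0.01, "jaw": 0}, {"x": 0.059, "y": -0.04, "z": -0.045, "ax": -0.003, "ay": -0.004, "az": -0.01, "jaw": 0}, {"x": 0.061, "y": -0.035, "z": -0.047, "ax": -0.003, "ay": -0.004, "az": -0.01, "jaw": 0}, {"x": 0.062, "y": -0.03, "z": -0.049, "ax": -0.003, "ay": -0.004, "az": -0.01, "jaw": 0}, {"x": 0.062, "y": -0.025, "z": -0.051, "ax": -0.003, "ay": -0.004, "az": -0.01, "jaw": 0}, {"x": 0.062, "y": -0.02, "z": -0.053, "ax": -0.003, "ay": -0.004, "az": -0.01, "jaw": 0}, {"x": 0.062, "y": -0.015, "z": -0.055, "ax": -0.003, "ay": -0.004, "az": -0.01, "jaw": 0}, {"x": 0.062, "y": -0.01, "z": -0.057, "ax": -0.003, "ay": -0.004, "az": -0.01, "jaw": 0}])

```text
time: 0.77
tcp_pos: [0.313, -0.4129, 0.3513]
tool_rot: [[0.694, 0.713, -0.095], [0.682, -0.694, -0.229], [-0.229, 0.094, -0.969]]
contact_force: [-0.1, 0.1, -0.2]
width: 0.0408
finger_force: 0.0
```

Emit:
send_rows(motion=[{"x": 0.061, "y": -0.005, "z": -0.058, "ax": -0.003, "ay": -0.004, "az": -0.01, "jaw": 0}, {"x": 0.06, "y": 0, "z": -0.06, "ax": -0.003, "ay": -0.004, "az": -0.01, "jaw": 0}, {"x": 0.058, "y": 0.005, "z": -0.061, "ax": -0.003, "ay": -0.004, "az": -0.01, "jaw": 0}, {"x": 0.056, "y": 0.01, "z": -0.062, "ax": -0.003, "ay": -0.004, "az": -0.01, "jaw": 0}, {"x": 0.067, "y": 0.002, "z": -0.003, "ax": -0.003, "ay": -0.003, "az": -0.008, "jaw": 0}, {"x": 0.067, "y": 0.006, "z": -0.005, "ax": -0.003, "ay": -0.003, "az": -0.008, "jaw": 0}, {"x": 0.066, "y": 0.009, "z": -0.006, "ax": -0.003, "ay": -0.003, "az": -0.008, "jaw": 0}, {"x": 0.066, "y": 0.013, "z": -0.007, "ax": -0.003, "ay": -0.003, "az": -0.008, "jaw": 0}])

```text
time: 1.43
tcp_pos: [0.4406, -0.2337, 0.3857]
tool_rot: [[0.295, 0.954, -0.054], [0.851, -0.288, -0.44], [-0.435, 0.084, -0.896]]
contact_force: [0.2, -0.0, 0.3]
width: 0.0006
finger_force: 0.0
```

Emit:
send_rows(motion=[{"x": 0.065, "y": 0.016, "z": -0.008, "ax": -0.003, "ay": -0.003, "az": -0.008, "jaw": 0}, {"x": 0.064, "y": 0.02, "z": -0.009, "ax": -0.003, "ay": -0.003, "az": -0.008, "jaw": 0}, {"x": 0.062, "y": 0.023, "z": -0.01, "ax": -0.003, "ay": -0.003, "az": -0.008, "jaw": 0}, {"x": 0.061, "y": 0.027, "z": -0.01, "ax": -0.003, "ay": -0.003, "az": -0.008, "jaw": 0}, {"x": 0.059, "y": 0.03, "z": -0.011, "ax": -0.003, "ay": -0.003, "az": -0.008, "jaw": 0}, {"x": 0.057, "y": 0.033, "z": -0.012, "ax": -0.003, "ay": -0.003, "az": -0.008, "jaw": 0}, {"x": 0.055, "y": 0.036, "z": -0.012, "ax": -0.003, "ay": -0.003, "az": -0.008, "jaw": 0}, {"x": 0.053, "y": 0.039, "z": -0.012, "ax": -0.003, "ay": -0.003, "az": -0.008, "jaw": 0}])

```text
time: 2.1
tcp_pos: [0.5541, -0.0621, 0.3234]
tool_rot: [[-0.102, 0.992, 0.08], [0.805, 0.129, -0.579], [-0.585, 0.005, -0.811]]
contact_force: [0.7, -0.7, 0.5]
width: 0.0005
finger_force: 0.0
```

```bash
python3 - <<'E'
from h import *
s=sense();a=grab_frame("wrist");cv2.imwrite("pics/w1.png",a);print(s)
T=rackT([.562,-.178],8);Q=toolR(T,35);P=(T@[-.10,0,.23,1])[:3]
plan(s['tcp_pos'],s['tool_rot'],P,Q,6)
np.save("s1.npy",s,allow_pickle=True)
E
```

```text
{'time': 2.1, 'q': array([ 15.3766,  10.9239, 100.7477, -36.5399,  76.8123,  19.3885]), 'qd': array([ 29.8467,  21.9473,  -8.585 , -13.4098,  -2.506 ,   0.4945]), 'tau': array([ -3.1438, -51.3329, -32.4713,  -2.4414,   1.1738,   0.0333]), 'tcp_pos': array([ 0.5541, -0.0621,  0.3234]), 'tool_rot': array([[-0.1016,  0.9916,  0.0796],
       [ 0.8048,  0.129 , -0.5793],
       [-0.5847,  0.0052, -0.8112]]), 'contact_force': array([ 0.6691, -0.7221,  0.5345]), 'torque': array([ 0.2322, -0.0707,  0.0241]), 'finger_force': 0.0, 'width': 0.00047325714975630164}
6 rows; mm/row 15.8 deg/row 0.17
[ 0.0174 -0.0036  0.0354] [-0.      0.0004 -0.0003]
[ 0.0173 -0.0036  0.0355] [-0.      0.0004 -0.0003]
[ 0.0172 -0.0035  0.0355] [-0.      0.0004 -0.0003]
[ 0.0171 -0.0035  0.0355] [-0.      0.0004 -0.0003]
[ 0.0171 -0.0035  0.0356] [-0.      0.0004 -0.0003]
[ 0.017  -0.0035  0.0356] [-0.      0.0004 -0.0003]
```

View pics/w1.png

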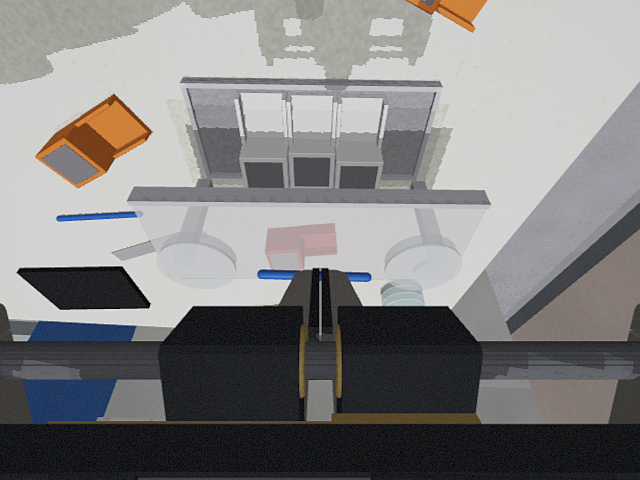

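Wrist view: rack front lip runs from (181,80) to (441,81), with the case trays at about (262,115), (312,115) and (361,115); the middle one is lowest. I'll zoom for exact corners.

Emit:
send_rows(motion=[{"x": 0.017, "y": -0.003, "z": 0.03, "ax": 0, "ay": 0, "az": 0, "jaw": 0}, {"x": 0.017, "y": -0.003, "z": 0.03, "ax": 0, "ay": 0, "az": 0, "jaw": 0}, {"x": 0.017, "y": -0.003, "z": 0.03, "ax": 0, "ay": 0, "az": 0, "jaw": 0}, {"x": 0.017, "y": -0.003, "z": 0.03, "ax": 0, "ay": 0, "az": 0, "jaw": 0}, {"x": 0, "y": 0, "z": 0, "ax": 0, "ay": 0, "az": 0, "jaw": 0}, {"x": 0, "y": 0, "z": 0, "ax": 0, "ay": 0, "az": 0, "jaw": 0}, {"x": 0, "y": 0, "z": 0, "ax": 0, "ay": 0, "az": 0, "jaw": 0}, {"x": 0, "y": 0, "z": 0, "ax": 0, "ay": 0, "az": 0, "jaw": 0}])

```text
time: 2.82
tcp_pos: [0.5504, -0.0701, 0.2699]
tool_rot: [[-0.098, 0.992, 0.079], [0.806, 0.126, -0.579], [-0.584, 0.008, -0.812]]
contact_force: [0.4, -0.1, 1.0]
width: 0.0005
finger_force: 0.0
```

```bash
python3 - <<'E'
from h import *
s=sense();a=grab_frame("wrist");cv2.imwrite("pics/w2.png",a);print(s['tcp_pos'],s['qd'])
np.save("s2.npy",s,allow_pickle=True)
T=rackT([.562,-.178],8)
q=[proj("wrist",(T@[x,y,z,1])[:3],s) for x,y,z in((-.071,-.155,.016),(-.071,.155,.016),(.02,0,.03))];print(q)
x0,y0=int(q[0][0])-30,max(0,int(q[0][1])-40);w=int(q[1][0]-q[0][0])+60
c=cv2.resize(a[y0:y0+int(w*.6),x0:x0+w],None,fx=796/w,fy=796/w,interpolation=2);print(x0,y0,w,796/w)
cv2.imwrite("pics/w2c.png",c[:600])
E
```

```text
[ 0.5504 -0.0701  0.2699] [ 0.2826 -0.0328 -0.1721 -0.1036 -0.1326  0.0733]
[array([170.0812, 107.1749]), array([460.1132, 102.0946]), array([316.6013, 179.6127])]
140 67 350 2.2742857142857145
```

View pics/w2c.png

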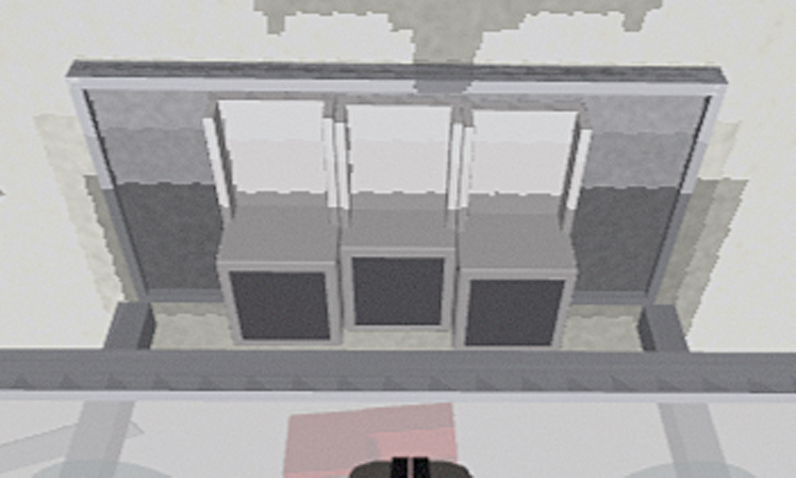

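Crop: lip corners at (68,77) and (726,84). The middle case's top, lower than its neighbours, spans x 343–452 with front edge y≈251.

```bash
python3 - <<'E'
from h import *
s=np.load("s2.npy",allow_pickle=True).item()
k=350/796
g=lambda u,v,z:pt("wrist",(140+u*k,67+v*k),z,s)
L,R_=g(68,77,.016),g(726,84,.016);d=R_-L
yaw=np.degrees(np.arctan2(d[1],d[0]));print(L,R_,np.linalg.norm(d),yaw)
T0=rackT([0,0],yaw);c=(L+R_)/2+T0[:3,0]*.071;T=rackT(c[:2],yaw);print(c)
Ti=np.linalg.inv(T)
for n,u,v,z in(("L wall",204,119,.034),("R wall",592,130,.034),("M top fl",343,250,.05),("M top fr",453,250,.05),("M rl",343,329,.05),("M rr",452,329,.05),("L fl",219,264,.064),("L fr",340,265,.064),("R fl",457,271,.064),("R fr",577,271,.064)):
    print(n,(Ti@np.r_[g(u,v,z),1])[:3])
Q=toolR(T,35)
E
```

```text
[ 0.3998 -0.1219  0.016 ] [ 0.7055 -0.0882  0.016 ] 0.3075694213574479 6.296140633721572
[ 0.5605 -0.1757  0.016 ]
L wall [-0.0609 -0.0898  0.034 ]
R wall [-0.0572  0.0903  0.034 ]
M top fl [ 0.0022 -0.0282  0.05  ]
M top fr [0.0017 0.0278 0.05  ]
M rl [ 0.0587 -0.0309  0.05  ]
M rr [0.0582 0.0305 0.05  ]
L fl [ 0.0001 -0.0886  0.064 ]
L fr [ 0.0002 -0.0289  0.064 ]
R fl [0.0036 0.0293 0.064 ]
R fr [0.0031 0.0894 0.064 ]
```

```bash
cat >> h.py <<'E'
T=rackT([.5605,-.1757],6.3);Q=toolR(T,35)
W=lambda x,y,z:(T@[x,y,z,1])[:3]
def loc():
    s=sense();print("rack xyz",(np.linalg.inv(T)@np.r_[s['tcp_pos'],1])[:3],"rot err",np.degrees(Ro.from_matrix(s['tool_rot'].T@Q).as_rotvec()),"F",T[:3,:3].T@s['contact_force'],"w",s['width'],"t",s['time']);return s
E
python3 - <<'E'
from h import *
s=loc()
plan(s['tcp_pos'],s['tool_rot'],W(-.0715,.06,.108),Q,7)
plan(W(-.0715,.06,.108),Q,W(-.0145,.06,.0265),Q,8)
E
```

```text
rack xyz [-0.1061  0.0016  0.27  ] rot err [0.8967 0.7283 0.5008] F [-1.2489 -0.1322  1.1118] w 0.0002519993440322432 t 2.8667
7 rows; mm/row 25.1 deg/row 0.18
[0.0236 0.0202 0.0545] [0.0004 0.0003 0.0002]
[0.0235 0.0203 0.0545] [0.0004 0.0003 0.0002]
[0.0234 0.0204 0.0545] [0.0004 0.0003 0.0002]
[0.0233 0.0205 0.0545] [0.0004 0.0003 0.0002]
[0.0233 0.0206 0.0545] [0.0004 0.0003 0.0002]
[0.0232 0.0207 0.0545] [0.0004 0.0003 0.0002]
[0.0231 0.0208 0.0545] [0.0004 0.0003 0.0002]
8 rows; mm/row 12.4 deg/row 0.00
[0.     0.     0.0311] [0. 0. 0.]
```

Emit:
send_rows(motion=[{"x": 0.0235, "y": 0.0203, "z": 0.0545, "ax": 0.0004, "ay": 0.0003, "az": 0.0002, "jaw": 0}, {"x": 0.0235, "y": 0.0203, "z": 0.0545, "ax": 0.0004, "ay": 0.0003, "az": 0.0002, "jaw": 0}, {"x": 0.0235, "y": 0.0204, "z": 0.0545, "ax": 0.0004, "ay": 0.0003, "az": 0.0002, "jaw": 0}, {"x": 0.0233, "y": 0.0205, "z": 0.0545, "ax": 0.0004, "ay": 0.0003, "az": 0.0002, "jaw": 0}, {"x": 0.0233, "y": 0.0206, "z": 0.0545, "ax": 0.0004, "ay": 0.0003, "az": 0.0002, "jaw": 0}, {"x": 0.0232, "y": 0.0207, "z": 0.0545, "ax": 0.0004, "ay": 0.0003, "az": 0.0002, "jaw": 0}, {"x": 0.0231, "y": 0.0208, "z": 0.0545, "ax": 0.0004, "ay": 0.0003, "az": 0.0002, "jaw": 0}, {"x": 0, "y": 0, "z": 0, "ax": 0, "ay": 0, "az": 0, "jaw": 0}])

```text
time: 3.53
tcp_pos: [0.6111, -0.0986, 0.1036]
tool_rot: [[-0.093, 0.994, 0.057], [0.814, 0.108, -0.57], [-0.573, -0.007, -0.82]]
contact_force: [-1.3, -0.8, -0.4]
width: 0.0008
finger_force: 0.0
```

```bash
python3 - <<'E'
from h import *
s=loc()
plan(s['tcp_pos'],s['tool_rot'],W(-.0145,.06,.0265),Q,7)
E
```

```text
rack xyz [-0.0711  0.0588  0.1036] rot err [-0.3601 -0.0422  0.154 ] F [ 0.606  -1.3496 -0.4378] w 0.000763610308727236 t 3.5333
7 rows; mm/row 13.7 deg/row 0.06
[-0.0008  0.0007  0.0341] [-0.0001 -0.      0.0001]
[-0.0008  0.0006  0.0341] [-0.0001 -0.      0.0001]
[-0.0008  0.0006  0.0341] [-0.0001 -0.      0.0001]
[-0.0008  0.0006  0.0341] [-0.0001 -0.      0.0001]
[-0.0008  0.0005  0.0341] [-0.0001 -0.      0.0001]
[-0.0008  0.0005  0.0341] [-0.0001 -0.      0.0001]
[-0.0008  0.0005  0.0341] [-0.0001 -0.      0.0001]
```

Emit:
send_rows(motion=[{"x": -0.0008, "y": 0.0006, "z": 0.033, "ax": 0, "ay": 0, "az": 0, "jaw": 0}, {"x": -0.0008, "y": 0.0006, "z": 0.033, "ax": 0, "ay": 0, "az": 0, "jaw": 0}, {"x": -0.0008, "y": 0.0006, "z": 0.033, "ax": 0, "ay": 0, "az": 0, "jaw": 0}, {"x": -0.0008, "y": 0.0006, "z": 0.033, "ax": 0, "ay": 0, "az": 0, "jaw": 0}, {"x": -0.0008, "y": 0.0006, "z": 0.033, "ax": 0, "ay": 0, "az": 0, "jaw": 0}, {"x": -0.0008, "y": 0.0006, "z": 0.033, "ax": 0, "ay": 0, "az": 0, "jaw": 0}, {"x": -0.0008, "y": 0.0006, "z": 0.02, "ax": 0, "ay": 0, "az": 0, "jaw": 0}, {"x": 0, "y": 0, "z": 0, "ax": 0, "ay": 0, "az": 0, "jaw": 0}])

```text
time: 4.2
tcp_pos: [0.6176, -0.1506, 0.0352]
tool_rot: [[-0.091, 0.994, 0.057], [0.814, 0.108, -0.57], [-0.573, -0.005, -0.819]]
contact_force: [-0.4, 0.3, 0.0]
width: 0.0006
finger_force: 0.0
```

```bash
python3 - <<'E'
from h import *
s=loc()
plan(s['tcp_pos'],s['tool_rot'],W(-.0145,.06,.0265),Q,1)
E
```

```text
rack xyz [-0.0187  0.0595  0.0352] rot err [-0.317  -0.0225  0.0816] F [-0.391  -0.3787  0.0239] w 0.0006250261355405251 t 4.2
1 rows; mm/row 9.7 deg/row 0.33
[0.0039 0.0013 0.0238] [-0.0009 -0.0001  0.0002]
```

Emit:
send_rows(motion=[{"x": 0.002, "y": 0.0005, "z": 0.012, "ax": 0, "ay": 0, "az": 0, "jaw": 0}, {"x": 0.002, "y": 0.0005, "z": 0.011, "ax": 0, "ay": 0, "az": 0, "jaw": 0}, {"x": 0, "y": 0, "z": 0, "ax": 0, "ay": 0, "az": 0, "jaw": 0}, {"x": 0, "y": 0.0125, "z": 0, "ax": 0, "ay": 0, "az": 0, "jaw": 0}, {"x": 0, "y": 0.0125, "z": 0, "ax": 0, "ay": 0, "az": 0, "jaw": 0}, {"x": 0, "y": 0.0125, "z": 0, "ax": 0, "ay": 0, "az": 0, "jaw": 0}, {"x": 0, "y": 0.0125, "z": 0, "ax": 0, "ay": 0, "az": 0, "jaw": 0}, {"x": 0, "y": 0, "z": 0, "ax": 0, "ay": 0, "az": 0, "jaw": 0}])

```text
time: 4.87
tcp_pos: [0.6408, -0.1508, 0.0286]
tool_rot: [[-0.09, 0.994, 0.061], [0.814, 0.109, -0.57], [-0.573, -0.002, -0.819]]
contact_force: [-0.4, 1.1, -0.3]
width: 0.0004
finger_force: 0.0
```

```bash
python3 - <<'E'
from h import *
s=loc()
E
```

```text
rack xyz [-0.016   0.0826  0.0286] rot err [-0.0963 -0.0227  0.0316] F [-1.0955 -0.2732 -0.3131] w 0.00042954090506847824 t 4.8667
```

Emit:
send_rows(motion=[{"x": 0, "y": 0.0125, "z": 0.003, "ax": 0, "ay": 0, "az": 0, "jaw": 0}, {"x": 0, "y": 0.0125, "z": 0, "ax": 0, "ay": 0, "az": 0, "jaw": 0}, {"x": 0, "y": 0.0125, "z": 0, "ax": 0, "ay": 0, "az": 0, "jaw": 0}, {"x": 0, "y": 0.0125, "z": 0, "ax": 0, "ay": 0, "az": 0, "jaw": 0}, {"x": 0, "y": 0.0125, "z": 0, "ax": 0, "ay": 0, "az": 0, "jaw": 0}, {"x": 0, "y": 0, "z": 0, "ax": 0, "ay": 0, "az": 0, "jaw": 0}, {"x": 0, "y": 0, "z": 0, "ax": 0, "ay": 0, "az": 0, "jaw": 0}, {"x": 0, "y": 0, "z": 0, "ax": 0, "ay": 0, "az": 0, "jaw": 0}])

```text
time: 5.53
tcp_pos: [0.6646, -0.1488, 0.0272]
tool_rot: [[-0.091, 0.994, 0.061], [0.814, 0.109, -0.57], [-0.573, -0.002, -0.82]]
contact_force: [-0.8, 0.4, -1.1]
width: 0.0004
finger_force: 0.0
```

```bash
python3 - <<'E'
from h import *
s=loc();a=grab_frame("wrist");np.save("s3.npy",s,allow_pickle=True)
cv2.imwrite("pics/w3.png",a)
E
```

```text
rack xyz [-0.0153  0.1064  0.0272] rot err [-0.1272 -0.0421  0.0669] F [-0.4993 -0.7328 -1.1325] w 0.0004229565059615501 t 5.5333
```

View pics/w3.png

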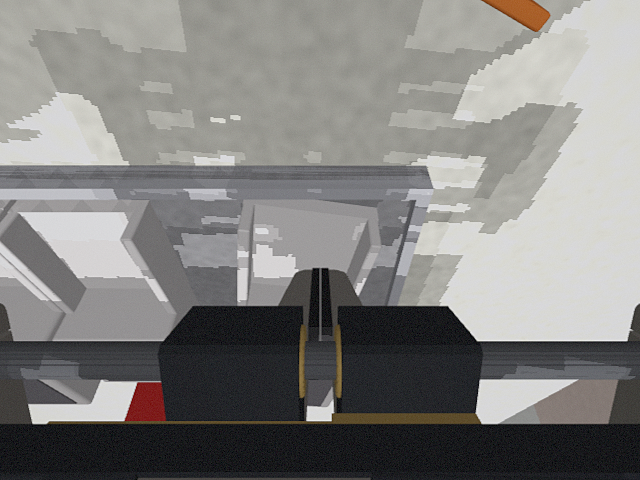

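The fingers moved the right tall case outward: its left wall is at u≈238, the low case's right wall at u≈150, and the rack's inner end at u≈415. Measuring the gap.

```bash
python3 - <<'E'
from h import *
s=np.load("s3.npy",allow_pickle=True).item();Ti=np.linalg.inv(T)
for uv in((238,202),(238,300),(365,203),(380,208),(150,201),(380,245)):print(uv,(Ti@np.r_[pt("wrist",uv,.034,s),1])[:3])
P=s['tcp_pos'];R=s['tool_rot'];Y=T[:3,1]
plan(P,R,P-Y*.009,Q,2)
plan(W(-.0153,.0974,.0272),Q,W(-.0153-.0487,.0974,.0272+.0696),Q,4)
plan(W(-.064,.0974,.0968),Q,W(-.064,-.06,.0968),Q,8)
E
```

```text
(238, 202) [-0.0802  0.0772  0.034 ]
(238, 300) [-0.013   0.0654  0.034 ]
(365, 203) [-0.0798  0.1236  0.034 ]
(380, 208) [-0.0773  0.1294  0.034 ]
(150, 201) [-0.0807  0.0452  0.034 ]
(380, 245) [-0.0562  0.1321  0.034 ]
2 rows; mm/row 4.5 deg/row 0.07
[ 0.     -0.0112  0.    ] [-0.0002 -0.0001  0.0001]
[ 0.     -0.0112  0.    ] [-0.0002 -0.0001  0.0001]
4 rows; mm/row 21.2 deg/row 0.00
[-0.     -0.     -0.0531] [0. 0. 0.]
8 rows; mm/row 19.7 deg/row 0.00
[ 0.     -0.0492 -0.    ] [0. 0. 0.]
```

Emit:
send_rows(motion=[{"x": 0, "y": -0.011, "z": 0, "ax": 0, "ay": 0, "az": 0, "jaw": 0}, {"x": 0, "y": -0.011, "z": 0, "ax": 0, "ay": 0, "az": 0, "jaw": 0}, {"x": 0, "y": 0, "z": -0.053, "ax": 0, "ay": 0, "az": 0, "jaw": 0}, {"x": 0, "y": 0, "z": -0.053, "ax": 0, "ay": 0, "az": 0, "jaw": 0}, {"x": 0, "y": 0, "z": -0.053, "ax": 0, "ay": 0, "az": 0, "jaw": 0}, {"x": 0, "y": 0, "z": -0.053, "ax": 0, "ay": 0, "az": 0, "jaw": 0}, {"x": 0, "y": 0, "z": -0.053, "ax": 0, "ay": 0, "az": 0, "jaw": 0}, {"x": 0, "y": 0, "z": -0.053, "ax": 0, "ay": 0, "az": 0, "jaw": 0}])

```text
time: 6.25
tcp_pos: [0.6471, -0.077, 0.1323]
tool_rot: [[-0.091, 0.994, 0.06], [0.814, 0.109, -0.57], [-0.573, -0.003, -0.819]]
contact_force: [0.8, -0.7, -0.4]
width: 0.0007
finger_force: 0.0
```

Emit:
send_rows(motion=[{"x": 0, "y": -0.05, "z": 0, "ax": 0, "ay": 0, "az": 0, "jaw": 0}, {"x": 0, "y": -0.05, "z": 0, "ax": 0, "ay": 0, "az": 0, "jaw": 0}, {"x": 0, "y": -0.05, "z": 0, "ax": 0, "ay": 0, "az": 0, "jaw": 0}, {"x": 0, "y": -0.05, "z": 0, "ax": 0, "ay": 0, "az": 0, "jaw": 0}, {"x": 0, "y": -0.05, "z": 0, "ax": 0, "ay": 0, "az": 0, "jaw": 0}, {"x": 0, "y": -0.05, "z": 0, "ax": 0, "ay": 0, "az": 0, "jaw": 0}, {"x": 0, "y": -0.05, "z": 0, "ax": 0, "ay": 0, "az": 0, "jaw": 0}, {"x": 0, "y": -0.046, "z": 0, "ax": 0, "ay": 0, "az": 0, "jaw": 0}])

```text
time: 6.92
tcp_pos: [0.4886, -0.095, 0.132]
tool_rot: [[-0.091, 0.994, 0.06], [0.814, 0.109, -0.57], [-0.573, -0.003, -0.819]]
contact_force: [-0.1, -0.0, -0.6]
width: 0.0002
finger_force: 0.0
```

```bash
python3 - <<'E'
from h import *
s=loc();a=grab_frame("wrist");np.save("s4.npy",s,allow_pickle=True)
cv2.imwrite("pics/w4.png",a)
plan(s['tcp_pos'],s['tool_rot'],W(-.0155,-.06,.0275),Q,10)
E
```

```text
rack xyz [-0.0881 -0.0626  0.132 ] rot err [-0.186  -0.0199  0.0683] F [ 0.0393 -0.0808 -0.566 ] w 0.00018956108900337082 t 6.9167
10 rows; mm/row 12.7 deg/row 0.02
[0.0001 0.0008 0.0318] [-0.0001 -0.      0.    ]
[0.0001 0.0007 0.0318] [-0.0001 -0.      0.    ]
[0.0001 0.0007 0.0318] [-0.0001 -0.      0.    ]
[0.0001 0.0007 0.0318] [-0.0001 -0.      0.    ]
[0.0001 0.0007 0.0318] [-0.0001 -0.      0.    ]
[0.0001 0.0007 0.0318] [-0.0001 -0.      0.    ]
[0.0001 0.0007 0.0318] [-0.0001 -0.      0.    ]
[0.0001 0.0007 0.0318] [-0.0001 -0.      0.    ]
[0.0001 0.0007 0.0318] [-0.0001 -0.      0.    ]
[0.0001 0.0007 0.0318] [-0.0001 -0.      0.    ]
```

View pics/w4.png

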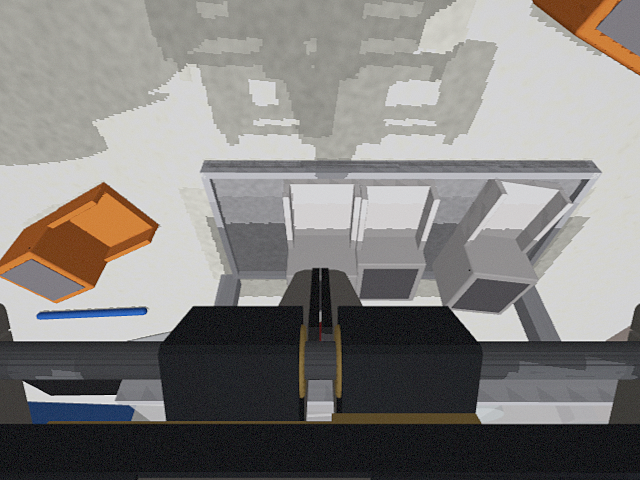

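The right tall case has turned about 15–20° (front towards the rack end), so its rear is close to the low case. I'll use a better method: grip a tall case's side wall, which locks its yaw, and drag it. Left case first, by its outer wall.

```bash
python3 - <<'E'
from h import *
s=sense()
p=s['tcp_pos'];R=s['tool_rot']
A=W(-.0881,-.0885,.132)
plan(p,R,A,Q,3)
plan(A,Q,W(-.0155,-.0885,.0275),Q,10)
s=np.load("s4.npy",allow_pickle=True).item()
a=cv2.imread("pics/w4.png")
cv2.imwrite("pics/w4c.png",cv2.resize(a[150:330,350:610],None,fx=3,fy=3,interpolation=2))
E
```

```text
3 rows; mm/row 7.4 deg/row 0.14
[ 0.0001 -0.0184 -0.0003] [-0.0004  0.      0.0001]
[ 0.     -0.0184 -0.0004] [-0.0004  0.      0.0001]
[ 0.     -0.0184 -0.0004] [-0.0004  0.      0.0001]
10 rows; mm/row 12.7 deg/row 0.00
[0.0001 0.     0.0318] [0. 0. 0.]
```

View pics/w4c.png

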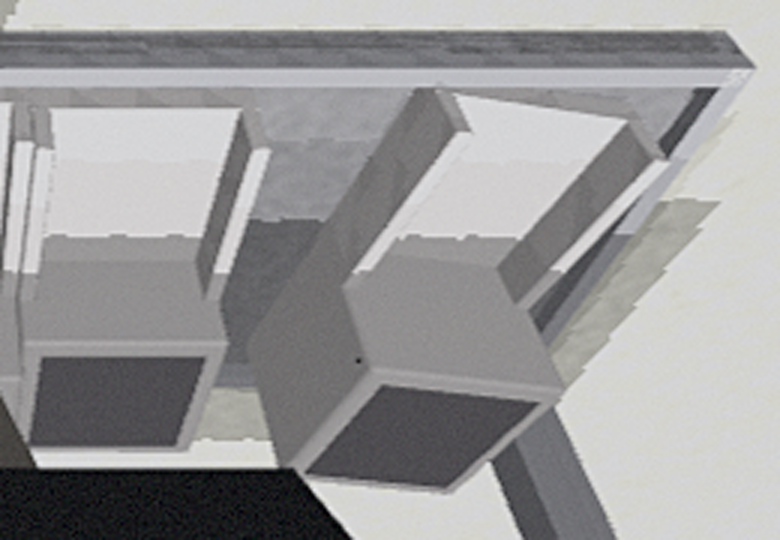

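Zoom: the right tall case is turned, its top corners at crop (375,368), (563,392), (448,493) and (293,468). Computing its pose while gripping the left case.

```bash
python3 - <<'E'
from h import *
s=np.load("s4.npy",allow_pickle=True).item();Ti=np.linalg.inv(T)
for u,v,z in((375,368,.064),(563,392,.064),(448,493,.064),(293,468,.064),(458,136,.034),(345,288,.034),(668,158,.034),(222,343,.05),(190,450,.05),(270,150,.034)):print((u,v),(Ti@np.r_[pt("wrist",(350+u/3,150+v/3),z,s),1])[:3])
E
```

```text
(375, 368) [-0.0068  0.0644  0.064 ]
(563, 392) [0.0045 0.1207 0.064 ]
(448, 493) [0.061  0.1101 0.064 ]
(293, 468) [0.0458 0.0563 0.064 ]
(458, 136) [-0.0639  0.0749  0.034 ]
(345, 288) [-0.0051  0.0648  0.034 ]
(668, 158) [-0.0566  0.1314  0.034 ]
(222, 343) [0.0005 0.027  0.05  ]
(190, 450) [0.0581 0.0293 0.05  ]
(270, 150) [-0.0592  0.0291  0.034 ]
```

Emit:
send_rows(motion=[{"x": 0, "y": -0.0184, "z": 0, "ax": 0, "ay": 0, "az": 0, "jaw": 0.43}, {"x": 0, "y": -0.0184, "z": 0, "ax": 0, "ay": 0, "az": 0, "jaw": 0.43}, {"x": 0, "y": -0.0184, "z": 0, "ax": 0, "ay": 0, "az": 0, "jaw": 0.43}, {"x": 0, "y": 0, "z": 0.032, "ax": 0, "ay": 0, "az": 0, "jaw": 0.43}, {"x": 0, "y": 0, "z": 0.032, "ax": 0, "ay": 0, "az": 0, "jaw": 0.43}, {"x": 0, "y": 0, "z": 0.032, "ax": 0, "ay": 0, "az": 0, "jaw": 0.43}, {"x": 0, "y": 0, "z": 0.032, "ax": 0, "ay": 0, "az": 0, "jaw": 0.43}, {"x": 0, "y": 0, "z": 0.032, "ax": 0, "ay": 0, "az": 0, "jaw": 0.43}])

```text
time: 7.63
tcp_pos: [0.4725, -0.1341, 0.0787]
tool_rot: [[-0.091, 0.994, 0.06], [0.814, 0.109, -0.57], [-0.573, -0.003, -0.819]]
contact_force: [-0.5, -0.4, -0.6]
width: 0.0396
finger_force: 0.0
```

```bash
python3 - <<'E'
from h import *
s=loc()
plan(s['tcp_pos'],s['tool_rot'],W(-.0155,-.0885,.0275),Q,5)
E
```

```text
rack xyz [-0.051  -0.0829  0.0787] rot err [-0.1651 -0.0287  0.0578] F [ 0.3896 -0.4963 -0.6167] w 0.03962681717196484 t 7.6333
5 rows; mm/row 12.5 deg/row 0.04
[ 0.0001 -0.0027  0.0312] [-0.0001 -0.      0.    ]
[ 0.0001 -0.0027  0.0312] [-0.0001 -0.      0.    ]
[ 0.0002 -0.0027  0.0312] [-0.0001 -0.      0.    ]
[ 0.0002 -0.0028  0.0312] [-0.0001 -0.      0.    ]
[ 0.0002 -0.0028  0.0312] [-0.0001 -0.      0.    ]
```

The right gap is already at least 26 mm even at the rear, and the case turned only about 10°. Now the left case.

Emit:
send_rows(motion=[{"x": 0, "y": -0.0028, "z": 0.031, "ax": 0, "ay": 0, "az": 0, "jaw": 0.43}, {"x": 0, "y": -0.0028, "z": 0.031, "ax": 0, "ay": 0, "az": 0, "jaw": 0.43}, {"x": 0, "y": -0.0028, "z": 0.031, "ax": 0, "ay": 0, "az": 0, "jaw": 0.43}, {"x": 0, "y": -0.0028, "z": 0.031, "ax": 0, "ay": 0, "az": 0, "jaw": 0.43}, {"x": 0, "y": -0.0028, "z": 0.02, "ax": 0, "ay": 0, "az": 0, "jaw": 0.43}, {"x": 0, "y": 0, "z": 0, "ax": 0, "ay": 0, "az": 0, "jaw": 0.43}, {"x": 0, "y": 0, "z": 0, "ax": 0, "ay": 0, "az": 0, "jaw": 0.43}, {"x": 0, "y": 0, "z": 0, "ax": 0, "ay": 0, "az": 0, "jaw": 0.43}])

```text
time: 8.3
tcp_pos: [0.4704, -0.167, 0.0326]
tool_rot: [[-0.091, 0.994, 0.06], [0.814, 0.109, -0.57], [-0.573, -0.003, -0.819]]
contact_force: [0.6, -0.8, 1.0]
width: 0.0395
finger_force: 0.0
```

```bash
python3 - <<'E'
from h import *
s=loc()
plan(s['tcp_pos'],s['tool_rot'],W(-.0155,-.0885,.0265),Q,1)
E
```

```text
rack xyz [-0.0186 -0.0886  0.0326] rot err [-0.1658 -0.0222  0.0541] F [0.8661 0.5495 0.993 ] w 0.03953775226861713 t 8.3
1 rows; mm/row 6.8 deg/row 0.18
[0.0024 0.0003 0.0168] [-0.0005 -0.0001  0.0002]
```

Down 7 mm, then close on the wall.

Emit:
send_rows(motion=[{"x": 0.002, "y": 0, "z": 0.009, "ax": 0, "ay": 0, "az": 0, "jaw": 0.43}, {"x": 0, "y": 0, "z": 0.008, "ax": 0, "ay": 0, "az": 0, "jaw": 0.43}, {"x": 0, "y": 0, "z": 0, "ax": 0, "ay": 0, "az": 0, "jaw": 0.43}, {"x": 0, "y": 0, "z": 0, "ax": 0, "ay": 0, "az": 0, "jaw": 0.0}, {"x": 0, "y": 0, "z": 0, "ax": 0, "ay": 0, "az": 0, "jaw": 0.0}, {"x": 0, "y": 0, "z": 0, "ax": 0, "ay": 0, "az": 0, "jaw": 0.0}, {"x": 0, "y": 0, "z": 0, "ax": 0, "ay": 0, "az": 0, "jaw": 0.0}, {"x": 0, "y": 0, "z": 0, "ax": 0, "ay": 0, "az": 0, "jaw": 0.0}])

```text
time: 8.97
tcp_pos: [0.4706, -0.1702, 0.0265]
tool_rot: [[-0.091, 0.994, 0.06], [0.814, 0.109, -0.57], [-0.573, -0.003, -0.819]]
contact_force: [1.0, -0.3, -0.5]
width: 0.008
finger_force: 0.0
```

```bash
python3 - <<'E'
from h import *
s=loc();print(s['finger_force'])
E
```

```text
rack xyz [-0.0153 -0.0888  0.0265] rot err [-0.1624 -0.0201  0.0628] F [ 0.4062  0.9543 -0.5173] w 0.007964774757882601 t 8.9667
0.0
```

Emit:
send_rows(motion=[{"x": 0, "y": 0, "z": 0, "ax": 0, "ay": 0, "az": 0, "jaw": 0.0}, {"x": 0, "y": 0, "z": 0, "ax": 0, "ay": 0, "az": 0, "jaw": 0.0}, {"x": 0, "y": 0, "z": 0, "ax": 0, "ay": 0, "az": 0, "jaw": 0.0}, {"x": 0, "y": -0.01, "z": 0, "ax": 0, "ay": 0, "az": 0, "jaw": 0.0}, {"x": 0, "y": -0.01, "z": 0, "ax": 0, "ay": 0, "az": 0, "jaw": 0.0}, {"x": 0, "y": -0.01, "z": 0, "ax": 0, "ay": 0, "az": 0, "jaw": 0.0}, {"x": 0, "y": -0.01, "z": 0, "ax": 0, "ay": 0, "az": 0, "jaw": 0.0}, {"x": 0, "y": -0.01, "z": 0, "ax": 0, "ay": 0, "az": 0, "jaw": 0.0}])

```text
time: 9.63
tcp_pos: [0.4503, -0.1724, 0.0265]
tool_rot: [[-0.091, 0.994, 0.06], [0.814, 0.109, -0.57], [-0.573, -0.003, -0.819]]
contact_force: [0.7, 1.2, -0.1]
width: 0.0045
finger_force: 30.0
```

```bash
python3 - <<'E'
from h import *
s=loc();print(s['finger_force'],s['torque'])
E
```

```text
rack xyz [-0.0153 -0.1092  0.0265] rot err [-0.1613 -0.027   0.0633] F [-1.0966  0.7975 -0.128 ] w 0.004500131963573348 t 9.6333
30.000276267528534 [ 0.307  -0.3837  0.2507]
```

Gripped at 30 N and moving. I'll drag it another 16 mm, release to 20 mm opening, then check.

Emit:
send_rows(motion=[{"x": 0, "y": -0.01, "z": 0, "ax": 0, "ay": 0, "az": 0, "jaw": 0.0}, {"x": 0, "y": -0.01, "z": 0, "ax": 0, "ay": 0, "az": 0, "jaw": 0.0}, {"x": 0, "y": -0.01, "z": 0, "ax": 0, "ay": 0, "az": 0, "jaw": 0.0}, {"x": 0, "y": -0.01, "z": 0, "ax": 0, "ay": 0, "az": 0, "jaw": 0.0}, {"x": 0, "y": 0, "z": 0, "ax": 0, "ay": 0, "az": 0, "jaw": 0.0}, {"x": 0, "y": 0, "z": 0, "ax": 0, "ay": 0, "az": 0, "jaw": 0.2}, {"x": 0, "y": 0, "z": 0, "ax": 0, "ay": 0, "az": 0, "jaw": 0.2}, {"x": 0, "y": 0, "z": 0, "ax": 0, "ay": 0, "az": 0, "jaw": 0.2}])

```text
time: 10.3
tcp_pos: [0.4348, -0.1742, 0.0266]
tool_rot: [[-0.091, 0.994, 0.06], [0.814, 0.109, -0.57], [-0.573, -0.003, -0.819]]
contact_force: [-0.5, -0.5, -0.7]
width: 0.0187
finger_force: 0.0
```

Emit:
send_rows(motion=[{"x": 0, "y": 0, "z": -0.03, "ax": 0, "ay": 0, "az": 0, "jaw": 0.2}, {"x": 0, "y": 0, "z": -0.045, "ax": 0, "ay": 0, "az": 0, "jaw": 0.2}, {"x": 0, "y": 0, "z": -0.05, "ax": 0, "ay": 0, "az": 0, "jaw": 0.2}, {"x": 0, "y": 0, "z": -0.05, "ax": 0, "ay": 0, "az": 0, "jaw": 0.2}, {"x": 0, "y": 0, "z": -0.05, "ax": 0, "ay": 0, "az": 0, "jaw": 0.2}, {"x": 0, "y": 0, "z": -0.05, "ax": 0, "ay": 0, "az": 0, "jaw": 0.2}, {"x": 0, "y": 0.04, "z": -0.02, "ax": 0, "ay": 0, "az": 0, "jaw": 0.9}, {"x": 0, "y": 0.06, "z": 0, "ax": 0, "ay": 0, "az": 0, "jaw": 0.9}])

```text
time: 10.97
tcp_pos: [0.4671, -0.1017, 0.1247]
tool_rot: [[-0.091, 0.994, 0.061], [0.814, 0.11, -0.57], [-0.573, -0.002, -0.819]]
contact_force: [1.1, 0.3, 0.4]
width: 0.0299
finger_force: 0.0
```

Emit:
send_rows(motion=[{"x": 0, "y": 0.06, "z": 0, "ax": 0, "ay": 0, "az": 0, "jaw": 0.9}, {"x": 0, "y": 0.06, "z": 0, "ax": 0, "ay": 0, "az": 0, "jaw": 0.9}, {"x": 0, "y": 0.06, "z": 0, "ax": 0, "ay": 0, "az": 0, "jaw": 0.9}, {"x": 0, "y": 0.033, "z": 0, "ax": 0, "ay": 0, "az": 0, "jaw": 0.9}, {"x": 0, "y": 0, "z": 0, "ax": 0, "ay": 0, "az": 0, "jaw": 0.9}, {"x": 0, "y": 0, "z": 0, "ax": 0, "ay": 0, "az": 0, "jaw": 0.9}, {"x": 0, "y": 0, "z": 0, "ax": 0, "ay": 0, "az": 0, "jaw": 0.9}, {"x": 0, "y": 0, "z": 0, "ax": 0, "ay": 0, "az": 0, "jaw": 0.9}])

```text
time: 11.63
tcp_pos: [0.5508, -0.0935, 0.1227]
tool_rot: [[-0.091, 0.994, 0.059], [0.814, 0.109, -0.57], [-0.573, -0.004, -0.819]]
contact_force: [-0.6, -0.7, -0.1]
width: 0.0819
finger_force: 0.0
```

```bash
python3 - <<'E'
from h import *
s=loc();a=grab_frame("wrist");np.save("s5.npy",s,allow_pickle=True)
cv2.imwrite("pics/w5.png",a)
cv2.imwrite("pics/w5c.png",cv2.resize(a[110:350,140:500],None,fx=2.2,fy=2.2,interpolation=2))
G=W(-.007,0,.019);B=W(-.007-.0717,0,.019+.1024)
plan(s['tcp_pos'],s['tool_rot'],B,Q,4)
plan(B,Q,G,Q,10)
E
```

```text
rack xyz [-0.0828 -0.0006  0.1227] rot err [-0.2376 -0.0145  0.0885] F [ 0.6005 -0.6308 -0.0828] w 0.08187841067360237 t 11.6333
4 rows; mm/row 1.1 deg/row 0.06
[-0.0016  0.0004  0.0021] [-0.0002 -0.      0.0001]
[-0.0016  0.0004  0.0021] [-0.0002 -0.      0.0001]
[-0.0016  0.0004  0.0021] [-0.0002 -0.      0.0001]
[-0.0016  0.0004  0.0021] [-0.0002 -0.      0.0001]
10 rows; mm/row 12.5 deg/row 0.00
[0.     0.     0.0313] [0. 0. 0.]
```

View pics/w5c.png

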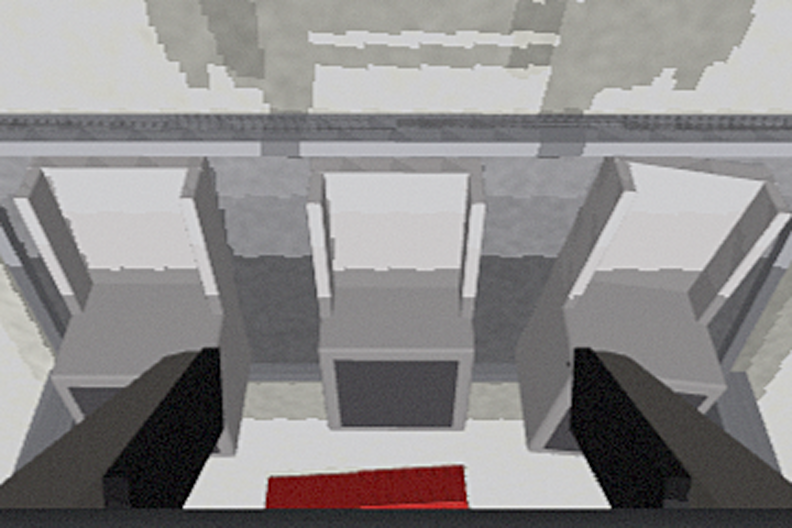

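Both gaps are clear (left about 36 mm, right at least 26 mm) and the low case at crop (395,390) is still straight. Now descend over it.

Emit:
send_rows(motion=[{"x": -0.003, "y": 0.001, "z": 0.02, "ax": 0, "ay": 0, "az": 0, "jaw": 0.82}, {"x": -0.003, "y": 0.001, "z": 0.031, "ax": 0, "ay": 0, "az": 0, "jaw": 0.82}, {"x": 0, "y": 0, "z": 0.031, "ax": 0, "ay": 0, "az": 0, "jaw": 0.82}, {"x": 0, "y": 0, "z": 0.031, "ax": 0, "ay": 0, "az": 0, "jaw": 0.82}, {"x": 0, "y": 0, "z": 0.031, "ax": 0, "ay": 0, "az": 0, "jaw": 0.82}, {"x": 0, "y": 0, "z": 0.031, "ax": 0, "ay": 0, "az": 0, "jaw": 0.82}, {"x": 0, "y": 0, "z": 0.031, "ax": 0, "ay": 0, "az": 0, "jaw": 0.82}, {"x": 0, "y": 0, "z": 0.031, "ax": 0, "ay": 0, "az": 0, "jaw": 0.82}])

```text
time: 12.35
tcp_pos: [0.5587, -0.15, 0.0452]
tool_rot: [[-0.091, 0.994, 0.059], [0.814, 0.109, -0.57], [-0.573, -0.004, -0.819]]
contact_force: [0.5, 0.6, -0.8]
width: 0.0756
finger_force: 0.0
```

```bash
python3 - <<'E'
from h import *
s=loc()
plan(s['tcp_pos'],s['tool_rot'],W(-.007,0,.0195),Q,3)
E
```

```text
rack xyz [-0.0257  0.001   0.0452] rot err [-0.2037 -0.0278  0.0696] F [-0.5417  0.566  -0.8292] w 0.07560448360296974 t 12.35
3 rows; mm/row 10.6 deg/row 0.07
[-0.0005 -0.0007  0.0265] [-0.0002 -0.      0.0001]
[-0.0005 -0.0008  0.0265] [-0.0002 -0.      0.0001]
[-0.0005 -0.0008  0.0265] [-0.0002 -0.      0.0001]
```

Emit:
send_rows(motion=[{"x": 0, "y": -0.001, "z": 0.023, "ax": 0, "ay": 0, "az": 0, "jaw": 0.82}, {"x": 0, "y": -0.001, "z": 0.023, "ax": 0, "ay": 0, "az": 0, "jaw": 0.82}, {"x": 0, "y": 0, "z": 0.02, "ax": 0, "ay": 0, "az": 0, "jaw": 0.82}, {"x": 0, "y": 0, "z": 0, "ax": 0, "ay": 0, "az": 0, "jaw": 0.82}, {"x": 0, "y": 0, "z": 0, "ax": 0, "ay": 0, "az": 0, "jaw": 0.82}, {"x": 0, "y": 0, "z": 0, "ax": 0, "ay": 0, "az": 0, "jaw": 0.6}, {"x": 0, "y": 0, "z": 0, "ax": 0, "ay": 0, "az": 0, "jaw": 0.5}, {"x": 0, "y": 0, "z": 0, "ax": 0, "ay": 0, "az": 0, "jaw": 0.5}])

```text
time: 13.02
tcp_pos: [0.5599, -0.1641, 0.0254]
tool_rot: [[-0.091, 0.994, 0.061], [0.814, 0.109, -0.57], [-0.573, -0.002, -0.819]]
contact_force: [-0.4, 0.4, 1.4]
width: 0.0595
finger_force: 30.0
```

```bash
python3 - <<'E'
from h import *
s=loc();print(s['finger_force'])
E
```

```text
rack xyz [-0.0116  0.0007  0.0254] rot err [-0.1315 -0.0165  0.0492] F [-0.3991 -0.3953  1.432 ] w 0.05947647611005502 t 13.0167
29.992945790290833
```

Gripped, but about 6 mm shallower than I want. I'll reopen, go deeper and regrip.

Emit:
send_rows(motion=[{"x": 0, "y": 0, "z": 0, "ax": 0, "ay": 0, "az": 0, "jaw": 0.78}, {"x": 0, "y": 0, "z": 0, "ax": 0, "ay": 0, "az": 0, "jaw": 0.78}, {"x": 0, "y": 0, "z": 0, "ax": 0, "ay": 0, "az": 0, "jaw": 0.78}, {"x": -0.004, "y": 0, "z": 0.009, "ax": 0, "ay": 0, "az": 0, "jaw": 0.78}, {"x": -0.004, "y": 0, "z": 0.009, "ax": 0, "ay": 0, "az": 0, "jaw": 0.78}, {"x": 0, "y": 0, "z": 0, "ax": 0, "ay": 0, "az": 0, "jaw": 0.78}, {"x": 0, "y": 0, "z": 0, "ax": 0, "ay": 0, "az": 0, "jaw": 0.78}, {"x": 0, "y": 0, "z": 0, "ax": 0, "ay": 0, "az": 0, "jaw": 0.78}])

```text
time: 13.68
tcp_pos: [0.5602, -0.1712, 0.0207]
tool_rot: [[-0.091, 0.994, 0.06], [0.814, 0.109, -0.57], [-0.573, -0.003, -0.819]]
contact_force: [0.0, 0.1, -0.8]
width: 0.0716
finger_force: 0.0
```

```bash
python3 - <<'E'
from h import *
s=loc()
plan(s['tcp_pos'],s['tool_rot'],W(-.005,0,.0193),Q,1)
E
```

```text
rack xyz [-0.0045  0.0002  0.0207] rot err [-0.1913 -0.0226  0.0564] F [-0.1121  0.0156 -0.7555] w 0.0716079559012257 t 13.6833
1 rows; mm/row 1.5 deg/row 0.20
[ 0.003  -0.0006  0.0022] [-0.0005 -0.0001  0.0002]
```

Emit:
send_rows(motion=[{"x": 0.002, "y": 0, "z": 0.002, "ax": 0, "ay": 0, "az": 0, "jaw": 0.6}, {"x": 0, "y": 0, "z": 0, "ax": 0, "ay": 0, "az": 0, "jaw": 0.5}, {"x": 0, "y": 0, "z": 0, "ax": 0, "ay": 0, "az": 0, "jaw": 0.5}, {"x": 0, "y": 0, "z": 0, "ax": 0, "ay": 0, "az": 0, "jaw": 0.5}, {"x": 0, "y": 0, "z": 0, "ax": 0, "ay": 0, "az": 0, "jaw": 0.5}, {"x": -0.006, "y": 0, "z": -0.008, "ax": 0, "ay": 0, "az": 0, "jaw": 0.5}, {"x": -0.006, "y": 0, "z": -0.008, "ax": 0, "ay": 0, "az": 0, "jaw": 0.5}, {"x": -0.006, "y": 0, "z": -0.008, "ax": 0, "ay": 0, "az": 0, "jaw": 0.5}])

```text
time: 14.35
tcp_pos: [0.5604, -0.1712, 0.0321]
tool_rot: [[-0.091, 0.994, 0.06], [0.814, 0.109, -0.57], [-0.573, -0.003, -0.819]]
contact_force: [0.0, -0.5, -3.0]
width: 0.0602
finger_force: 30.0
```

```bash
python3 - <<'E'
from h import *
s=loc();print(s['finger_force'],s['torque'])
E
```

```text
rack xyz [-0.0045  0.0004  0.0321] rot err [-0.1753 -0.0262  0.0645] F [ 0.5416 -0.0462 -2.9705] w 0.06016105052677943 t 14.35
29.994979267939925 [ 0.4879 -0.0322 -0.0164]
```

Lifted, 3 N weight. Slide out to the front.

Emit:
send_rows(motion=[{"x": 0.02, "y": 0, "z": -0.016, "ax": 0, "ay": 0, "az": 0, "jaw": 0.5}, {"x": 0.035, "y": 0, "z": -0.0265, "ax": 0, "ay": 0, "az": 0, "jaw": 0.5}, {"x": 0.035, "y": 0, "z": -0.0265, "ax": 0, "ay": 0, "az": 0, "jaw": 0.5}, {"x": 0.035, "y": 0, "z": -0.0265, "ax": 0, "ay": 0, "az": 0, "jaw": 0.5}, {"x": 0.035, "y": 0, "z": -0.0265, "ax": 0, "ay": 0, "az": 0, "jaw": 0.5}, {"x": 0.035, "y": 0, "z": -0.0265, "ax": 0, "ay": 0, "az": 0, "jaw": 0.5}, {"x": 0.035, "y": 0, "z": -0.0265, "ax": 0, "ay": 0, "az": 0, "jaw": 0.5}, {"x": 0.02, "y": 0, "z": -0.02, "ax": 0, "ay": 0, "az": 0, "jaw": 0.5}])

```text
time: 15.02
tcp_pos: [0.5464, -0.0432, 0.0383]
tool_rot: [[-0.092, 0.994, 0.061], [0.815, 0.11, -0.57], [-0.573, -0.003, -0.82]]
contact_force: [0.1, -0.6, -2.2]
width: 0.0596
finger_force: 30.0
```

```bash
python3 - <<'E'
from h import *
s=loc();print(s['finger_force'],s['tcp_pos'],s['q'])
p=s['tcp_pos'];R=s['tool_rot']
# case centre relative to tcp at grasp (rack): case (0.001,0,.010) vs tcp(-.0045,.0002,.0198)
pan=np.array([.522,.292,.068])
tgt=pan+T[:3,:3]@np.array([-.0055,0,.0098]);print("set-down tcp",tgt)
A=np.r_[p[:2]+[-.01,.03],.22];plan(p,R,A,Q,6)
plan(A,Q,np.r_[tgt[:2],.20],Q,12)
E
```

```text
rack xyz [-0.1333  0.0006  0.0383] rot err [-0.1283 -0.056   0.0972] F [ 0.6473  0.0682 -2.2132] w 0.059568447662864774 t 15.0167
29.995081247761846 [ 0.5464 -0.0432  0.0383] [ 16.9544  33.1204 111.4967 -44.9854  52.7196  44.1048]
set-down tcp [0.5214 0.2975 0.0778]
6 rows; mm/row 30.7 deg/row 0.03
[-0.0328 -0.003  -0.0694] [-0.0001 -0.      0.    ]
[-0.0328 -0.0029 -0.0694] [-0.0001 -0.      0.    ]
[-0.0328 -0.0029 -0.0694] [-0.0001 -0.      0.    ]
[-0.0328 -0.0029 -0.0694] [-0.0001 -0.      0.    ]
[-0.0328 -0.0028 -0.0694] [-0.0001 -0.      0.    ]
[-0.0329 -0.0028 -0.0694] [-0.0001 -0.      0.    ]
12 rows; mm/row 26.0 deg/row 0.00
[ 0.0554  0.004  -0.0337] [0. 0. 0.]
```

Emit:
send_rows(motion=[{"x": -0.033, "y": -0.003, "z": -0.069, "ax": 0, "ay": 0, "az": 0, "jaw": 0.5}, {"x": -0.033, "y": -0.003, "z": -0.069, "ax": 0, "ay": 0, "az": 0, "jaw": 0.5}, {"x": -0.033, "y": -0.003, "z": -0.069, "ax": 0, "ay": 0, "az": 0, "jaw": 0.5}, {"x": -0.033, "y": -0.003, "z": -0.069, "ax": 0, "ay": 0, "az": 0, "jaw": 0.5}, {"x": -0.033, "y": -0.003, "z": -0.069, "ax": 0, "ay": 0, "az": 0, "jaw": 0.5}, {"x": 0.055, "y": 0.004, "z": -0.034, "ax": 0, "ay": 0, "az": 0, "jaw": 0.5}, {"x": 0.055, "y": 0.004, "z": -0.034, "ax": 0, "ay": 0, "az": 0, "jaw": 0.5}, {"x": 0.055, "y": 0.004, "z": -0.034, "ax": 0, "ay": 0, "az": 0, "jaw": 0.5}])

```text
time: 15.68
tcp_pos: [0.5345, 0.0577, 0.1858]
tool_rot: [[-0.089, 0.994, 0.061], [0.815, 0.108, -0.569], [-0.572, -0.001, -0.82]]
contact_force: [-1.2, 0.4, -1.8]
width: 0.0597
finger_force: 30.0
```

Emit:
send_rows(motion=[{"x": 0.055, "y": 0.004, "z": -0.034, "ax": 0, "ay": 0, "az": 0, "jaw": 0.5}, {"x": 0.055, "y": 0.004, "z": -0.034, "ax": 0, "ay": 0, "az": 0, "jaw": 0.5}, {"x": 0.055, "y": 0.004, "z": -0.034, "ax": 0, "ay": 0, "az": 0, "jaw": 0.5}, {"x": 0.055, "y": 0.004, "z": -0.034, "ax": 0, "ay": 0, "az": 0, "jaw": 0.5}, {"x": 0.055, "y": 0.004, "z": -0.034, "ax": 0, "ay": 0, "az": 0, "jaw": 0.5}, {"x": 0.055, "y": 0.004, "z": -0.034, "ax": 0, "ay": 0, "az": 0, "jaw": 0.5}, {"x": 0, "y": 0, "z": 0, "ax": 0, "ay": 0, "az": 0, "jaw": 0.5}, {"x": 0, "y": 0, "z": 0, "ax": 0, "ay": 0, "az": 0, "jaw": 0.5}])

```text
time: 16.35
tcp_pos: [0.527, 0.2128, 0.1758]
tool_rot: [[-0.093, 0.994, 0.061], [0.814, 0.111, -0.57], [-0.573, -0.003, -0.819]]
contact_force: [-0.7, -1.6, -2.4]
width: 0.0597
finger_force: 30.0
```

```bash
python3 - <<'E'
from h import *
s=loc();print(s['finger_force'],s['tcp_pos'],s['q'])
plan(s['tcp_pos'],s['tool_rot'],np.array([.5214,.2975,.14]),Q,5)
E
```

```text
rack xyz [-0.3899  0.0093  0.1758] rot err [-0.1225 -0.0218  0.1666] F [ 1.4691 -0.8556 -2.3935] w 0.059675639771236993 t 16.35
29.994899821467698 [0.527  0.2128 0.1758] [ 39.4551  28.9472  94.4443 -29.1716  79.1826  44.4312]
5 rows; mm/row 18.4 deg/row 0.04
[ 0.045   0.002  -0.0097] [-0.0001 -0.      0.0001]
[ 0.045   0.002  -0.0097] [-0.0001 -0.      0.0001]
[ 0.045   0.0019 -0.0097] [-0.0001 -0.      0.0001]
[ 0.045   0.0019 -0.0097] [-0.0001 -0.      0.0001]
[ 0.045   0.0019 -0.0097] [-0.0001 -0.      0.0001]
```

Emit:
send_rows(motion=[{"x": 0.045, "y": 0.002, "z": -0.01, "ax": 0, "ay": 0, "az": 0, "jaw": 0.5}, {"x": 0.045, "y": 0.002, "z": -0.01, "ax": 0, "ay": 0, "az": 0, "jaw": 0.5}, {"x": 0.045, "y": 0.002, "z": -0.01, "ax": 0, "ay": 0, "az": 0, "jaw": 0.5}, {"x": 0.045, "y": 0.002, "z": -0.01, "ax": 0, "ay": 0, "az": 0, "jaw": 0.5}, {"x": 0.045, "y": 0.002, "z": -0.01, "ax": 0, "ay": 0, "az": 0, "jaw": 0.5}, {"x": 0, "y": 0, "z": 0, "ax": 0, "ay": 0, "az": 0, "jaw": 0.5}, {"x": 0, "y": 0, "z": 0, "ax": 0, "ay": 0, "az": 0, "jaw": 0.5}, {"x": 0, "y": 0, "z": 0, "ax": 0, "ay": 0, "az": 0, "jaw": 0.5}])

```text
time: 17.02
tcp_pos: [0.5218, 0.2968, 0.1404]
tool_rot: [[-0.092, 0.994, 0.06], [0.814, 0.109, -0.571], [-0.574, -0.004, -0.819]]
contact_force: [-0.1, -0.0, -1.9]
width: 0.0596
finger_force: 30.0
```

```bash
python3 - <<'E'
from h import *
s=loc();print(s['tcp_pos'],s['torque'])
a=grab_frame("wrist");b=grab_frame("side")
pa=a[60:420,100:560];pb=cv2.resize(b[260:400,220:390],None,fx=2,fy=2)
o=np.zeros((360,800,3),np.uint8);o[:,:460]=pa;o[:280,460:800]=pb
cv2.imwrite("pics/hover.png",o)
plan(s['tcp_pos'],s['tool_rot'],np.array([.5214,.2975,.088]),Q,5)
E
```

```text
rack xyz [-0.4739  0.0134  0.1404] rot err [-0.1797  0.0255  0.1004] F [ 0.0024 -0.0741 -1.8648] w 0.05963357467066209 t 17.0167
[0.5218 0.2968 0.1404] [ 0.4937 -0.0418  0.0397]
5 rows; mm/row 10.5 deg/row 0.04
[ 0.0154 -0.0001  0.0212] [-0.0001  0.      0.0001]
[ 0.0154 -0.0001  0.0212] [-0.0001  0.      0.0001]
[ 0.0154 -0.0001  0.0212] [-0.0001  0.      0.0001]
[ 0.0153 -0.0001  0.0213] [-0.0001  0.      0.0001]
[ 0.0153 -0.0002  0.0213] [-0.0001  0.      0.0001]
```

View pics/hover.png

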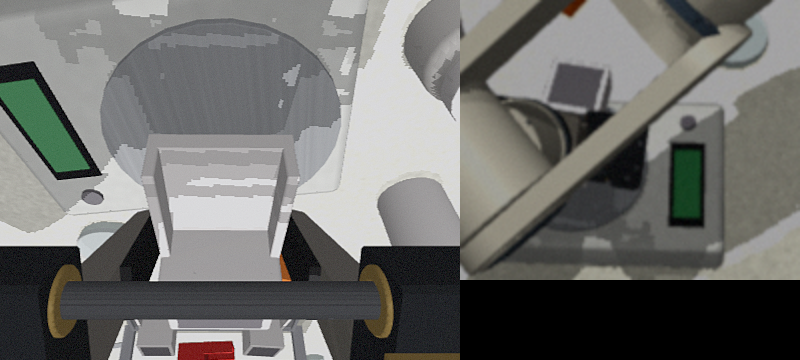

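The case is held square between the fingers, and its tray front edge is at about (150–295, 140) in the composite, over the pan ellipse at (220,110). I'll check its tilt numerically against a level case.

```bash
python3 - <<'E'
from h import *
s=sense();o=s['tcp_pos']-T[:3,:3]@np.array([-.0055,0,.0098])
for p in((-.06,-.03,.024),(-.06,.03,.024),(-.06,-.025,.008),(-.06,.025,.008),(0,-.025,.024),(0,.025,.024)):
    print(p,proj("wrist",o+T[:3,:3]@np.array(p),s)-[100,60])
u=proj("wrist",np.array([.522,.292,.068]),s)-[100,60];print(u)
for d in(0,90,180,270):print(proj("wrist",np.array([.522+.078*np.cos(np.radians(d)),.292+.078*np.sin(np.radians(d)),.068]),s)-[100,60])
E
```

```text
(-0.06, -0.03, 0.024) [137.5243 176.1246]
(-0.06, 0.03, 0.024) [298.3639 176.2871]
(-0.06, -0.025, 0.008) [156.1869 146.628 ]
(-0.06, 0.025, 0.008) [280.2019 146.7169]
(0, -0.025, 0.024) [168.8046 256.0545]
(0, 0.025, 0.024) [268.5194 256.2347]
[218.6395 137.6401]
[332.6466 147.1538]
[235.1321  20.5314]
[ 98.4335 127.609 ]
[208.7527 207.8436]
```

Level to within about 1–2°, and the pan centre agrees. Descending.

Emit:
send_rows(motion=[{"x": 0.0154, "y": 0, "z": 0.0212, "ax": 0, "ay": 0, "az": 0, "jaw": 0.5}, {"x": 0.0154, "y": 0, "z": 0.0212, "ax": 0, "ay": 0, "az": 0, "jaw": 0.5}, {"x": 0.0154, "y": 0, "z": 0.0212, "ax": 0, "ay": 0, "az": 0, "jaw": 0.5}, {"x": 0.0154, "y": 0, "z": 0.0212, "ax": 0, "ay": 0, "az": 0, "jaw": 0.5}, {"x": 0.01, "y": 0, "z": 0.014, "ax": 0, "ay": 0, "az": 0, "jaw": 0.5}, {"x": 0, "y": 0, "z": 0, "ax": 0, "ay": 0, "az": 0, "jaw": 0.5}, {"x": 0, "y": 0, "z": 0, "ax": 0, "ay": 0, "az": 0, "jaw": 0.5}, {"x": 0, "y": 0, "z": 0, "ax": 0, "ay": 0, "az": 0, "jaw": 0.5}])

```text
time: 17.78
tcp_pos: [0.5219, 0.2976, 0.0921]
tool_rot: [[-0.091, 0.994, 0.06], [0.814, 0.109, -0.57], [-0.573, -0.003, -0.819]]
contact_force: [-0.2, 0.6, -2.5]
width: 0.0595
finger_force: 30.0
```

```bash
python3 - <<'E'
from h import *
s=loc();print(s['tcp_pos'],s['torque'])
plan(s['tcp_pos'],s['tool_rot'],np.array([.5214,.2975,.079]),Q,6)
E
```

```text
rack xyz [-0.4746  0.0136  0.0921] rot err [-0.1591 -0.0221  0.0554] F [-0.6124 -0.1729 -2.5062] w 0.059516084227673086 t 17.7833
[0.5219 0.2976 0.0921] [ 0.4496 -0.1009  0.0154]
6 rows; mm/row 2.2 deg/row 0.03
[ 0.0031 -0.0002  0.0045] [-0.0001 -0.      0.    ]
[ 0.0031 -0.0002  0.0045] [-0.0001 -0.      0.    ]
[ 0.0031 -0.0002  0.0045] [-0.0001 -0.      0.    ]
[ 0.0031 -0.0002  0.0045] [-0.0001 -0.      0.    ]
[ 0.0031 -0.0002  0.0045] [-0.0001 -0.      0.    ]
[ 0.0031 -0.0002  0.0045] [-0.0001 -0.      0.    ]
```

Emit:
send_rows(motion=[{"x": 0.003, "y": 0, "z": 0.0044, "ax": 0, "ay": 0, "az": 0, "jaw": 0.5}, {"x": 0.003, "y": 0, "z": 0.0044, "ax": 0, "ay": 0, "az": 0, "jaw": 0.5}, {"x": 0.003, "y": 0, "z": 0.0044, "ax": 0, "ay": 0, "az": 0, "jaw": 0.5}, {"x": 0.003, "y": 0, "z": 0.0044, "ax": 0, "ay": 0, "az": 0, "jaw": 0.5}, {"x": 0.003, "y": 0, "z": 0.0044, "ax": 0, "ay": 0, "az": 0, "jaw": 0.5}, {"x": 0.0015, "y": 0, "z": 0.002, "ax": 0, "ay": 0, "az": 0, "jaw": 0.5}, {"x": 0, "y": 0, "z": 0, "ax": 0, "ay": 0, "az": 0, "jaw": 0.5}, {"x": 0, "y": 0, "z": 0, "ax": 0, "ay": 0, "az": 0, "jaw": 0.5}])

```text
time: 18.45
tcp_pos: [0.5217, 0.2973, 0.0802]
tool_rot: [[-0.091, 0.994, 0.06], [0.814, 0.109, -0.57], [-0.573, -0.003, -0.819]]
contact_force: [0.6, -0.5, -2.0]
width: 0.0597
finger_force: 30.0
```

```bash
python3 - <<'E'
from h import *
s=loc();print(s['tcp_pos'],s['torque'])
E
```

```text
rack xyz [-0.4744  0.0133  0.0802] rot err [-0.1752 -0.0159  0.0678] F [ 0.5922  0.5109 -2.0016] w 0.05969915633002779 t 18.45
[0.5217 0.2973 0.0802] [ 0.3885 -0.0864  0.0441]
```

Emit:
send_rows(motion=[{"x": 0.0009, "y": 0, "z": 0.0012, "ax": 0, "ay": 0, "az": 0, "jaw": 0.5}, {"x": 0.0009, "y": 0, "z": 0.0012, "ax": 0, "ay": 0, "az": 0, "jaw": 0.5}, {"x": 0.0009, "y": 0, "z": 0.0012, "ax": 0, "ay": 0, "az": 0, "jaw": 0.5}, {"x": 0.0009, "y": 0, "z": 0.0012, "ax": 0, "ay": 0, "az": 0, "jaw": 0.5}, {"x": 0, "y": 0, "z": 0, "ax": 0, "ay": 0, "az": 0, "jaw": 0.5}, {"x": 0, "y": 0, "z": 0, "ax": 0, "ay": 0, "az": 0, "jaw": 0.5}, {"x": 0, "y": 0, "z": 0, "ax": 0, "ay": 0, "az": 0, "jaw": 0.5}, {"x": 0, "y": 0, "z": 0, "ax": 0, "ay": 0, "az": 0, "jaw": 0.5}])

```text
time: 19.12
tcp_pos: [0.5217, 0.2974, 0.0779]
tool_rot: [[-0.091, 0.994, 0.06], [0.814, 0.109, -0.57], [-0.573, -0.003, -0.819]]
contact_force: [-0.4, -0.6, -2.4]
width: 0.0596
finger_force: 30.0
```

```bash
python3 - <<'E'
from h import *
s=loc();print(s['tcp_pos'],s['torque'])
E
```

```text
rack xyz [-0.4745  0.0133  0.0779] rot err [-0.1693 -0.0231  0.0607] F [ 0.5549 -0.4453 -2.4227] w 0.059616818926549235 t 19.1167
[0.5217 0.2974 0.0779] [0.5144 0.0055 0.0266]
```

No contact yet; keep creeping.

Emit:
send_rows(motion=[{"x": 0.0009, "y": 0, "z": 0.0012, "ax": 0, "ay": 0, "az": 0, "jaw": 0.5}, {"x": 0.0009, "y": 0, "z": 0.0012, "ax": 0, "ay": 0, "az": 0, "jaw": 0.5}, {"x": 0, "y": 0, "z": 0, "ax": 0, "ay": 0, "az": 0, "jaw": 0.5}, {"x": 0, "y": 0, "z": 0, "ax": 0, "ay": 0, "az": 0, "jaw": 0.5}, {"x": 0, "y": 0, "z": 0, "ax": 0, "ay": 0, "az": 0, "jaw": 0.5}, {"x": 0, "y": 0, "z": 0, "ax": 0, "ay": 0, "az": 0, "jaw": 0.5}, {"x": 0, "y": 0, "z": 0, "ax": 0, "ay": 0, "az": 0, "jaw": 0.5}, {"x": 0, "y": 0, "z": 0, "ax": 0, "ay": 0, "az": 0, "jaw": 0.5}])

```text
time: 19.78
tcp_pos: [0.5218, 0.2975, 0.0776]
tool_rot: [[-0.091, 0.994, 0.06], [0.814, 0.109, -0.57], [-0.574, -0.003, -0.819]]
contact_force: [-1.8, 0.7, 5.1]
width: 0.0598
finger_force: 30.0
```

```bash
python3 - <<'E'
from h import *
s=loc();print(s['tcp_pos'],s['torque'])
E
```

```text
rack xyz [-0.4746  0.0134  0.0776] rot err [-0.1544  0.0046  0.0376] F [-0.8957 -1.7532  5.1381] w 0.05984155118946549 t 19.7833
[0.5218 0.2975 0.0776] [-0.1518  0.1905 -0.1582]
```

Contact, about 7 N. Release and retreat.

Emit:
send_rows(motion=[{"x": 0, "y": 0, "z": 0, "ax": 0, "ay": 0, "az": 0, "jaw": 0.7}, {"x": 0, "y": 0, "z": 0, "ax": 0, "ay": 0, "az": 0, "jaw": 0.85}, {"x": 0, "y": 0, "z": 0, "ax": 0, "ay": 0, "az": 0, "jaw": 0.85}, {"x": 0, "y": 0, "z": 0, "ax": 0, "ay": 0, "az": 0, "jaw": 0.85}, {"x": 0, "y": 0, "z": 0, "ax": 0, "ay": 0, "az": 0, "jaw": 0.85}, {"x": 0, "y": 0, "z": -0.02, "ax": 0, "ay": 0, "az": 0, "jaw": 0.85}, {"x": 0, "y": 0, "z": -0.04, "ax": 0, "ay": 0, "az": 0, "jaw": 0.85}, {"x": 0, "y": 0, "z": -0.06, "ax": 0, "ay": 0, "az": 0, "jaw": 0.85}])

```text
time: 20.45
tcp_pos: [0.518, 0.3239, 0.1156]
tool_rot: [[-0.092, 0.994, 0.057], [0.813, 0.108, -0.572], [-0.575, -0.006, -0.818]]
contact_force: [0.5, 0.5, -0.2]
width: 0.078
finger_force: 0.0
```

Emit:
send_rows(motion=[{"x": 0, "y": 0, "z": -0.06, "ax": 0, "ay": 0, "az": 0, "jaw": 0.85}, {"x": 0, "y": 0, "z": -0.06, "ax": 0, "ay": 0, "az": 0, "jaw": 0.85}, {"x": 0, "y": 0, "z": -0.06, "ax": 0, "ay": 0, "az": 0, "jaw": 0.85}, {"x": 0, "y": 0, "z": -0.06, "ax": 0, "ay": 0, "az": 0, "jaw": 0.85}, {"x": 0, "y": 0, "z": -0.04, "ax": 0, "ay": 0, "az": 0, "jaw": 0.85}, {"x": 0, "y": 0, "z": 0, "ax": 0, "ay": 0, "az": 0, "jaw": 0.85}, {"x": 0, "y": 0, "z": 0, "ax": 0, "ay": 0, "az": 0, "jaw": 0.85}, {"x": 0, "y": 0, "z": 0, "ax": 0, "ay": 0, "az": 0, "jaw": 0.85}])

```text
time: 21.12
tcp_pos: [0.5117, 0.388, 0.2069]
tool_rot: [[-0.091, 0.994, 0.059], [0.814, 0.109, -0.571], [-0.574, -0.004, -0.819]]
contact_force: [-0.4, -0.7, 0.7]
width: 0.078
finger_force: 0.0
```

```bash
python3 - <<'E'
from h import *
s=loc();print(s['tcp_pos'])
a=grab_frame("wrist");cv2.imwrite("pics/end.png",a)
g=cv2.cvtColor(a,cv2.COLOR_BGR2GRAY)
c=np.array([.522,.292,.068])
# black lid inset on top of closed box: dark blob near predicted top centre (case z .04, x .03)
u=proj("wrist",c+T[:3,:3]@np.array([.03,0,.04]),s);print(u)
m=cv2.inRange(g,30,110);x,y=u.astype(int)
n,l,st,ce=cv2.connectedComponentsWithStats(m)
for i in range(1,n):
    if 150<st[i,4]<20000 and np.hypot(*(ce[i]-u))<120:print(st[i],ce[i],(np.linalg.inv(T)@np.r_[pt("wrist",ce[i],.108,s),1])[:3]-(np.linalg.inv(T)@np.r_[c,1])[:3])
E
```

```text
rack xyz [-0.5656  0.0134  0.2069] rot err [-0.2213  0.0292  0.0917] F [ 0.6593 -0.4421  0.6727] w 0.07798419753428854 t 21.1167
[0.5117 0.388  0.2069]
[319.5921 273.8547]
[246 153 152  45 542] [320.2509 164.6494] [-0.0995  0.0008  0.04  ]
[ 346  295   62   44 1516] [372.7012 314.812 ] [0.1095 0.0605 0.04  ]
```

No picture views are left, so I'll check numerically: grey profiles against the predicted case edges.

```bash
python3 - <<'E'
from h import *
s=sense();g=cv2.GaussianBlur(cv2.imread("pics/end.png",0),(3,3),0).astype(int)
c=np.array([.522,.292,.068]);pr=lambda p:proj("wrist",c+T[:3,:3]@np.array(p),s)
for p in((-.06,0,.008),(0,0,.008),(0,0,.04),(.004,0,.04),(.056,0,.04),(.06,0,.04),(-.03,-.03,.024),(-.03,.03,.024),(-.078,0,0),(-.05,-.03,.024),(-.05,.03,.024)):print(p,pr(p))
a=pr((-.06,0,.008));print("col",[(y,g[y,320]) for y in range(int(a[1])-40,min(479,int(pr((.06,0,.04))[1])+20),4)])
y=int(pr((-.03,-.03,.024))[1]);print("row",y,[(x,g[y,x]) for x in range(210,430,4)])
E
```

```text
(-0.06, 0, 0.008) [319.7016 179.8608]
(0, 0, 0.008) [319.8525 228.6802]
(0, 0, 0.04) [319.6867 254.4256]
(0.004, 0, 0.04) [319.6975 257.1667]
(0.056, 0, 0.04) [319.8211 288.6449]
(0.06, 0, 0.04) [319.8295 290.7862]
(-0.03, -0.03, 0.024) [285.3872 218.5356]
(-0.03, 0.03, 0.024) [354.0305 218.6642]
(-0.078, 0, 0) [319.6968 156.228 ]
(-0.05, -0.03, 0.024) [283.5612 201.5775]
(-0.05, 0.03, 0.024) [355.7417 201.6972]
col [(139, np.int64(193)), (143, np.int64(195)), (147, np.int64(181)), (151, np.int64(124)), (155, np.int64(93)), (159, np.int64(160)), (163, np.int64(157)), (167, np.int64(156)), (171, np.int64(155)), (175, np.int64(142)), (179, np.int64(136)), (183, np.int64(200)), (187, np.int64(200)), (191, np.int64(200)), (195, np.int64(200)), (199, np.int64(199)), (203, np.int64(199)), (207, np.int64(200)), (211, np.int64(200)), (215, np.int64(199)), (219, np.int64(200)), (223, np.int64(199)), (227, np.int64(201)), (231, np.int64(137)), (235, np.int64(140)), (239, np.int64(140)), (243, np.int64(140)), (247, np.int64(139)), (251, np.int64(140)), (255, np.int64(201)), (259, np.int64(136))
[... 781 characters left out ...]
2, np.int64(199)), (306, np.int64(199)), (310, np.int64(199)), (314, np.int64(199)), (318, np.int64(199)), (322, np.int64(199)), (326, np.int64(199)), (330, np.int64(199)), (334, np.int64(199)), (338, np.int64(199)), (342, np.int64(199)), (346, np.int64(195)), (350, np.int64(180)), (354, np.int64(187)), (358, np.int64(153)), (362, np.int64(154)), (366, np.int64(151)), (370, np.int64(150)), (374, np.int64(153)), (378, np.int64(149)), (382, np.int64(146)), (386, np.int64(151)), (390, np.int64(150)), (394, np.int64(152)), (398, np.int64(151)), (402, np.int64(194)), (406, np.int64(178)), (410, np.int64(196)), (414, np.int64(200)), (418, np.int64(199)), (422, np.int64(200)), (426, np.int64(199))]
```

The case edges match a flat, centred case to within 1–2 px (about 1.5 mm). Handing in.

```bash
python3 -c "from workcell import *;print(job_done())"
```

```text
the job is handed in; nothing more can be done
None
```

The low case is set down flat and centred on the balance pan (within about 2 mm) and released; both tall cases were standing in the rack when last seen (gaps about 36 mm and at least 26 mm, the right one turned about 10°), no bystander was touched as far as I could tell, and the job was handed in at about 21 s.

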